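# Weigh out walnuts with a tipping pail

### The arm

A 7-joint arm with a two-finger parallel gripper is mounted at the origin on a cart in front of the work surface, level with it; the furniture and walls round the work are solid. World frame = base frame: x ahead of the robot, y to its left, z up, the work surface at z = 0. Lengths are in mm, angles in degrees, forces in N, time in s.
With the tool pointing down it reaches from about 400 to 925 mm from the base axis. Payload 4.1 kg.
Tool frame: the origin (TCP) lies midway between the tips of the shut fingers; the grasp point (between the pads) lies 19 mm behind it (env.grip_point_offset is the distance from the TCP to the grasp point, in mm); z points along the fingers, y is the line along which they close (so a half turn about z gives the same grasp; the last joint's range is limited). The gripper opens to 85 mm and grips with 20 to 120 N. Pads are 22 mm wide; open, the fingers measure 114 mm over their backs; the gripper's body (76 mm by 85 mm) begins 54 mm behind the grasp point. The pads swing forward as they close: fully open they stand 13 mm farther back than shut.
Start: joints at [-76.433, 22.827, 2.584, 88.041, -1.071, 69.15, -2.905], TCP at [214.171, 613.738, 231.347] pointing down, gripper open.
Joint ranges: [-161.44, 161.44], [-28.35, 127.94], [-78.24, 83.42], [0, 140.83], [-78.03, 258.03], [13.02, 114.36], [-168.23, 168.23]. Speed limits (degrees/s): [147.25, 147.25, 180, 180, 180, 180, 180].

### API

Orientations are given as a 3x3 rotation matrix whose columns are the frame's x, y, z axes.
In Python, from plant import readout, get_image, camera_info, env gives the robot as it stands.
- The arm moves only by the tool step_arm, never from a script. Its argument "motion" is a list of rows, each a list of 3 entries, a list of its own where there are three numbers: the finger opening in mm, from 0 to 85.4, then the shift along the world's x, y, z in mm, then the turn about the world's z in rad. In form: [[claw, [dx, dy, dz], turn], ...]. A call has 1 to 5 rows; each row shifts and turns the commanded pose from where the row before left it; what a row does not reach is not made up. A row lasts 1/12 s, in which the tool goes at most 41.7 mm and 7.16 degrees, less where a joint would pass 70% of its speed; a pose out of reach is approached as far as the arm can. A call with a gripper value outside its range is refused whole. The fingers move at their own pace and stop on an object; the grip force is fixed at half the most. Time passes only in rows, so rows that do not move let the fingers close. It gives the time, the measured TCP pose, the force, the opening and the grip force at its end, in the units of the state.
- readout.get_obs(): the state, without advancing time (a new reading comes with each control period).
- get_image(name): name is "side" or "top"; returns the picture (400x640x3 uint8, red, green, blue); there is no depth.
- camera_info(name): a dict with "fx", "fy", "cx", "cy" (pixels), "extrinsics" (4x4, takes a point from camera to world coordinates). Camera axes: x right, y up, looking along -z (the intrinsics and any distortion apply to the point x, -y, -z); pixel columns grow to the right and rows downward; lengths in mm; the calibration is good to about 2 mm. A picture is of the moment at which its call begins. camera_info takes no time and is no camera call.
- env.finish_job(): hands the job in; it is judged then, once.
The state is a dict: "clock": time; "joints": joint angles; "qd": joint speeds; "tau": joint torques, N m; "ee_pos": TCP position; "tcp_rot": TCP orientation; "force": force on the tool from outside, world axes, zero at the start; "moment": the same for the moment, N m; "gripper_width": finger opening in mm; "grip_force": force on a finger pad.
Only numpy, scipy, OpenCV 4.12 (cv2) and the standard library are available. Lean on these libraries where they do the work, as an engineer would, in place of code of your own. Each camera call takes 0.05 s, during which the arm holds its last target. There are 200 camera calls.

### The job

Stand the empty black bowl upright in the middle of the scale's plate, let go of it and press the tare button. Then carry the pail of walnuts by its bail to the tipping stand, hang it upright by its two pins in the forks with the tail handle on the tare-button side, let go, and regrasp it by the tail handle at its bottom rim to tip it about its pins until all four walnuts have run into the bowl. Bring the pail back until it hangs upright in the forks and let go, with the bowl of walnuts still on the scale; do not spill walnuts on the worktop and leave the bottles, shaker, cup and blue bowl where they are.

Things in the scene. Friction and masses are not known exactly. Their poses are not given: they have to be found in the camera images.
- stand_axis (a point): Weighing station, fixed: a white kitchen scale under a steel tipping stand. This point lies midway between the stand's two forks, 168 mm above the worktop, where the axis of the pail's pins lies when seated. y: from fork to fork; x (level): the pouring direction, away from the tare button; z up.
- fork_left (a point): Seat in the fork at y = +75 mm from stand_axis: an upright post, 10 mm thick along y, 22 mm along x, with an open slot in its top, 10 mm wide along x, flared to 25 mm at its mouth, which ends 198 mm above the worktop. Gap between the two posts' inner faces: 140 mm. Steel feet 10 mm high run along x under the posts, from 45 mm behind them to 106 mm ahead. Axes as stand_axis.
- fork_right (a point): Seat in the other fork, alike, at y = -75 mm from stand_axis.
- plate (a point): Centre of the top of the scale's rigid round steel plate (120 mm across, 24 mm above the worktop), where the bowl goes; 18 mm along x from the fork line, so that the pail hangs above the bowl and pours into it. Axes as stand_axis. The scale's white body, 19 mm high, reaches from 123 mm behind to 67 mm ahead of this point along x and 63 mm to each side.
- tare_top (a point): Centre of the top of the orange tare button (22 mm across), on the near end of the scale's white body, 104 mm behind (-x) and 30 mm to the -y side of the plate's centre; pressed straight down.
- tare (a joint): Travel of the tare button in m: 0 up, 0.005 fully down (about 4 N); it springs back. It counts as pressed above 0.0035.
- pail_axis (a point): Open aluminium pail, 0.25 to 0.42 kg: foot 84 mm across, mouth 100 mm, 68 mm high, wall 3 mm. This point: centre of the pail on the axis of its pins, 60 mm above its underside, 8 mm below its lip. x points to the pouring side (away from the tail handle), y along the pins, z to the mouth. Its centre of mass lies below the pins, so it hangs upright from them by itself.
- pin_left (a point): Point on the pail's pin that rests in a fork, 75 mm from pail_axis along its +y; a like pin on the -y side. Steel, 6 mm thick, reaching to 88 mm either side, with collars 14 mm across at 61 to 64 mm, which run just inside the posts.
- bail_grip (a point): Centre of the wooden grip of the bail, the arched wire handle over the pail's mouth: a round bar 14 mm thick and 56 mm long along the pail's y axis, 78 mm from the axis of the pins, round which the bail turns. Axes turn with the bail.
- bail (a joint): Angle of the bail to the pail, rad: 0 straight up over the mouth, positive leaning to the pouring side; it is a little stiff and stays where it is left, with stops at -0.2 and 0.4.
- tail_grip (a point): Centre of the tail handle: a wooden crossbar, 14 mm thick and 26 mm long along the pail's y axis, on a steel stem from the pail's bottom rim; 82 mm behind (-x of) the pail's axis, 30 mm above its underside (30 mm below the pins). Pinched by its two ends it can turn between the fingers. Axes as pail_axis.
- bowl_mid (a point): Black rice bowl, 0.12 kg, 116 mm across the rim, 62 mm high, foot 60 mm across, wall about 5 mm thick, sloping outward some 25 degrees from upright (fingers that lean with it hold it best); empty at the start. This point lies on its axis, half-way up (31 mm above its underside). Keep wrist and arm off the big fixed rice cooker on the left (middle at x 0.59, y 0.66 m, about 0.4 m across).
- walnut_1: One of four walnuts in the shell, light brown, 27 mm thick and 31 mm long, 12 g; origin at its centre. All four start in the pail.
- walnut_2: One of four walnuts in the shell, light brown, 27 mm thick and 31 mm long, 12 g; origin at its centre. All four start in the pail.
- walnut_3: One of four walnuts in the shell, light brown, 27 mm thick and 31 mm long, 12 g; origin at its centre. All four start in the pail.
- walnut_4: One of four walnuts in the shell, light brown, 27 mm thick and 31 mm long, 12 g; origin at its centre. All four start in the pail.
- white_bottle_mid (a point): Bystander: white squeeze bottle with a pointed nozzle, 54 mm across, 198 mm tall, loose; this point is its centre, half-way up.
- salt_shaker_mid (a point): Bystander: salt shaker with a grey domed top, 44 mm across, 90 mm tall, loose; this point is its centre, half-way up.
- soy_bottle_mid (a point): Bystander: dark sauce bottle with a yellow cap, 59 mm across, 207 mm tall, loose; this point is its centre, half-way up.
- blue_bowl_mid (a point): Bystander: small light-blue sauce bowl, 76 mm across, 30 mm tall, loose; this point is its centre, half-way up.
- steel_cup_mid (a point): Bystander: plain steel cup, 71 mm across, 74 mm tall, loose; this point is its centre, half-way up.
Things that resemble listed ones, but are neither listed nor needed, are in the scene too. What is shaped like the part that bears bowl_mid but green or white is not meant.

How it is judged:
By the outcome, as a careful person would: the job done as asked, in the order asked, and still so for the second after the job is handed in, with the robot touching nothing.
It also fails if it takes over 72 s, if anything falls off the work surface, if the arm or the gripper's body presses on something with over 40 N, if the wrist force passes 120 N, or if a joint passes its speed limit or range.

## Working session

There is one attempt and no reset: what is moved stays moved. The work goes in short steps, Python scripts to look and compute and a tool call to move; the robot and the scene stay as the last step left them, time stands still between calls to the robot, and variables do not carry over. Pictures are saved under pics/ and viewed, at most 10 in all, crops included, and the job is handed in when it is done.

Besides the shell and the picture viewer there is one more tool, called after "Call:" by a JSON object that holds its "op" and its "data", one argument or row to a line. step_arm: Moves the arm, as the interface text tells. Its arguments: {"type":"object","properties":{"motion":{"type":"array","items":{"type":"array"}}},"required":["motion"]}

```bash
mkdir -p pics; cat > h.py <<'E'
import numpy as np,cv2
from plant import readout,get_image,camera_info,env
def snap(n,f):
    im=get_image(n); cv2.imwrite('pics/'+f,im[:,:,::-1]); return im
def cam(n):
    c=camera_info(n);return c,np.array(c['extrinsics'])
def px2z(n,u,v,z):
    c,T=cam(n); d=T[:3,:3]@np.array([(u-c['cx'])/c['fx'],-(v-c['cy'])/c['fy'],-1]); o=T[:3,3]
    return (o+d*(z-o[2])/d[2]).round(1)
def proj(n,p):
    c,T=cam(n); q=T[:3,:3].T@(np.array(p,float)-T[:3,3]); return (c['cx']-c['fx']*q[0]/q[2],c['cy']+c['fy']*q[1]/q[2])
E
python3 - <<'E'
from h import *
a=snap('side','s0.png');b=snap('top','t0.png')
for n in('side','top'):
    c=camera_info(n);print(n,{k:v for k,v in c.items() if k!='extrinsics'},np.array(c['extrinsics']).round(2).tolist())
o=readout.get_obs();print(o['clock'],np.array(o['tcp_rot']).round(3).tolist(),env.grip_point_offset)
E
```

```text
side {'fx': 454.4314907677913, 'fy': 454.4314907677913, 'cx': 312.6240677292587, 'cy': 201.8933975306481} [[-0.97, -0.17, 0.16, 785.01], [0.23, -0.67, 0.7, 920.29], [-0.01, 0.72, 0.69, 980.75], [0.0, 0.0, 0.0, 1.0]]
top {'fx': 469.89760880493685, 'fy': 469.89760880493685, 'cx': 321.49254198821507, 'cy': 207.2053362825755} [[0.01, 0.99, -0.17, 296.2], [-1.0, 0.01, -0.01, 13.15], [-0.01, 0.17, 0.99, 1720.78], [0.0, 0.0, 0.0, 1.0]]
0.1 [[-0.944, 0.329, -0.0], [0.329, 0.944, -0.002], [-0.0, -0.002, -1.0]] 18.700000000000003
```

View pics/s0.png

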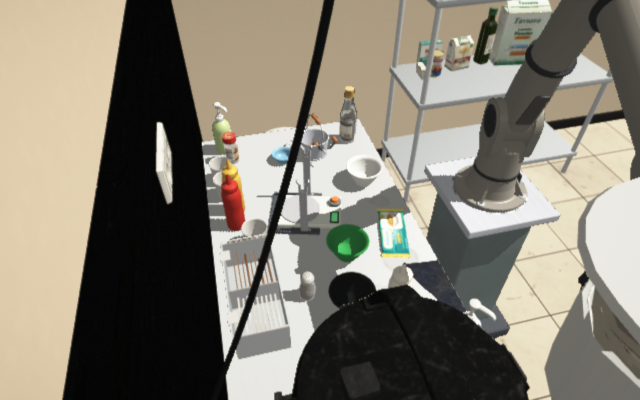

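View pics/t0.png

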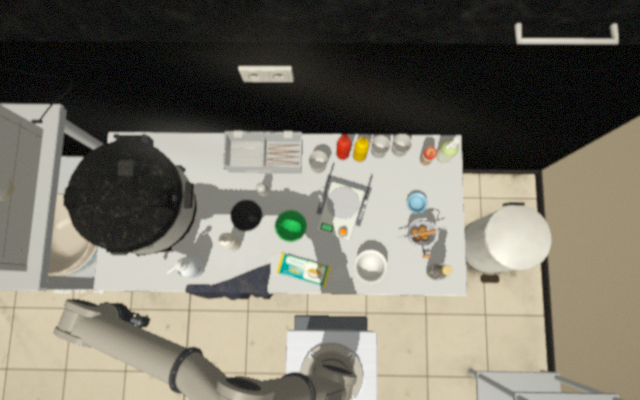

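The side view shows the stand at about (305,195), the pail (315,142), the black bowl (352,290) and the green bowl (347,242). In the top view the bowls are black (246,215), green (291,226) and white (372,264), the scale and stand are near (345,203), and the pail is at (422,232) beside the blue bowl (417,202). Only (246,215) is a black bowl. I'll confirm it in one enlarged crop.

```bash
python3 - <<'E'
from h import *
b=cv2.imread('pics/t0.png')
l=cv2.resize(b[190:245,215:325],None,fx=4,fy=4,interpolation=2)
m=cv2.resize(b[160:250,305:385],None,fx=5,fy=5,interpolation=2)
r=cv2.resize(b[215:265,395:455],None,fx=6,fy=6,interpolation=2)
C=np.zeros((520,800,3),np.uint8);C[:450,:400]=m;C[:300,400:760]=r;C[300:520,360:800]=l;C[300:450,360:400]=m[300:450,360:400]
cv2.imwrite('pics/c0.png',C)
# bowl blob
g=b.max(2); 
m_=(g<40).astype(np.uint8);m_[:, :225]=0;m_[:195]=0;m_[235:]=0;m_[:,270:]=0
n,lab,st,ce=cv2.connectedComponentsWithStats(m_);i=1+st[1:,4].argmax();print(st[i],ce[i])
h=cv2.cvtColor(b,cv2.COLOR_BGR2HSV)
o=((h[:,:,0]<14)&(h[:,:,1]>170)&(h[:,:,2]>150)).astype(np.uint8)
o[:,:325]=0;o[:,360:]=0;o[:210]=0
print('tare',np.argwhere(o).mean(0)[::-1], o.sum())
E
```

```text
[232 201  29  28 597] [245.52428811 214.73534338]
tare [nan nan] 0<stdin>:15: RuntimeWarning: Mean of empty slice.
  ret = um.true_divide(
```

View pics/c0.png

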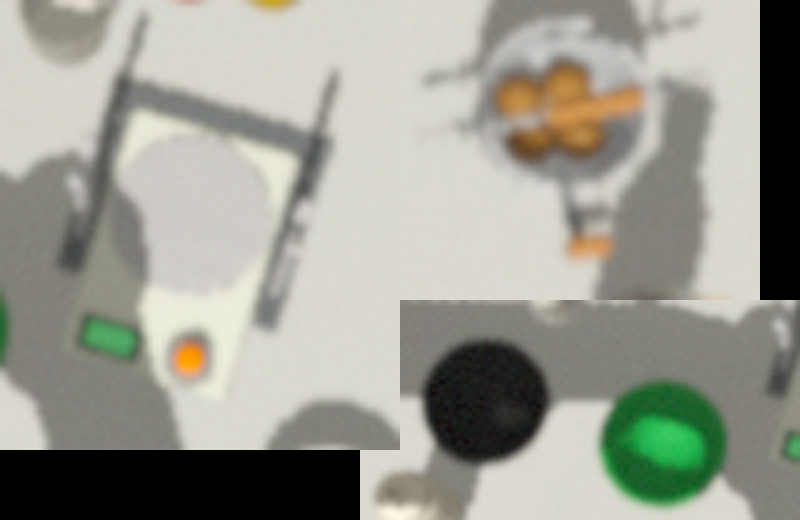

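The crop confirms the black bowl is empty, while green has something in it. It also shows the tare button at crop (190,358), the plate at (195,214), the pail mouth at (568,102) with four walnuts, the bail grip at (596,107) and the tail bar at (590,247). Now to positions.

```bash
python3 - <<'E'
from h import *
P=lambda x,y:(305+x/5,160+y/5); R=lambda x,y:(395+(x-400)/6,215+y/6)
pl=px2z('top',*P(195,214),24);ta=px2z('top',*P(190,358),23);print('plate',pl,'tare',ta,np.linalg.norm(pl-ta),'exp108.2')
v=(pl-ta)[:2];th=np.arctan2(v[1],v[0])-np.arctan2(30,104);print('stand yaw by button',np.degrees(th))
for a,b,n in[((125,80),(70,265),'L foot'),((322,140),(265,325),'R foot')]:
    A=px2z('top',*P(*a),10);B=px2z('top',*P(*b),10);print(n,A,B,np.degrees(np.arctan2(*(A-B)[[1,0]])),np.linalg.norm(A-B))
for n,(x,y),z in[('bail',(596,107),138),('mouth',(568,102),68),('tail',(590,247),30),('pinL?',(418,135),60),('gripA',(550,116),138),('gripB',(642,99),138)]: print(n,px2z('top',*R(x,y),z))
print('bowl',px2z('top',245.9,214.7,62), 'side proj of bowl/pail',)
E
```

```text
plate [605.8 -43.6  24. ] tare [499.6 -40.5  23. ] 106.24994117645424 exp108.2
stand yaw by button -17.76281724361508
L foot [709.5   8.8  10. ] [569.   47.9  10. ] -15.551449777343093 145.83915797891868
R foot [ 665.3 -138.1   10. ] [526.1 -95.8  10. ] -16.90294158460311 145.48515388176205
bail [ 485.1 -322.7  138. ]
mouth [ 496.2 -321.2   68. ]
tail [ 414.  -339.9   30. ]
pinL? [ 476.5 -234.1   60. ]
gripA [ 479.7 -296.7  138. ]
gripB [ 489.9 -348.6  138. ]
bowl [551.6 308.5  62. ] side proj of bowl/pail
```

```bash
python3 - <<'E'
from h import *
for n,(u,v) in dict(whiteTop=(222,238),white=(228,240),whiteR=(236,241),shaker=(263,187),green=(291,226)).items():
    print(n,*[px2z('top',u,v,z) for z in(0,45,90,198)])
for n,(u,v) in dict(sw=(401,275),swtop=(405,268),swbase=(392,288),ssh=(307,285),bowl=(352,290)).items():
    print(n,*[px2z('side',u,v,z) for z in(0,45,90,198)])
print('bowl in side',proj('side',(551.6,308.5,62)), px2z('side',352,290,62))
b=cv2.imread('pics/t0.png');s=cv2.imread('pics/s0.png')
C=np.zeros((400,800,3),np.uint8)
C[:,:400]=cv2.resize(b[170:250,200:280],(400,400),interpolation=2);C[:,400:]=cv2.resize(s[240:320,290:430],(400,229))[:,:].repeat(1,0) if 0 else cv2.resize(s[230:330,330:430],(400,400),interpolation=2)
cv2.imwrite('pics/c1.png',C)
E
```

```text
whiteTop [473.2 404.2   0. ] [468.6 394.   45. ] [464.  383.7  90. ] [452.9 359.2 198. ]
white [466.1 381.7   0. ] [461.7 372.   45. ] [457.2 362.4  90. ] [446.6 339.3 198. ]
whiteR [462.8 352.    0. ] [458.4 343.1  45. ] [454.1 334.3  90. ] [443.6 313.  198. ]
shaker [666.9 259.6   0. ] [657.2 253.1  45. ] [647.6 246.7  90. ] [624.3 231.2 198. ]
green [520.8 150.8   0. ] [515.  147.2  45. ] [509.1 143.6  90. ] [495. 135. 198.]
sw [396.6 254.8   0. ] [414.4 285.3  45. ] [432.2 315.9  90. ] [475.  389.2 198. ]
swtop [377.5 235.5  -0. ] [396.2 266.9  45. ] [414.9 298.3  90. ] [459.8 373.7 198. ]
swbase [434.6 288.3   0. ] [450.6 317.3  45. ] [466.7 346.3  90. ] [505.3 415.9 198. ]
ssh [646.6 225.8  -0. ] [653.  257.7  45. ] [659.3 289.5  90. ] [674.6 366.  198. ]
bowl [537.  269.3   0. ] [548.4 299.1  45. ] [559.8 329.   90. ] [587.1 400.7 198. ]
bowl in side (np.float64(352.20686398750104), np.float64(289.26727786880934)) [552.7 310.4  62. ]
```

View pics/c1.png

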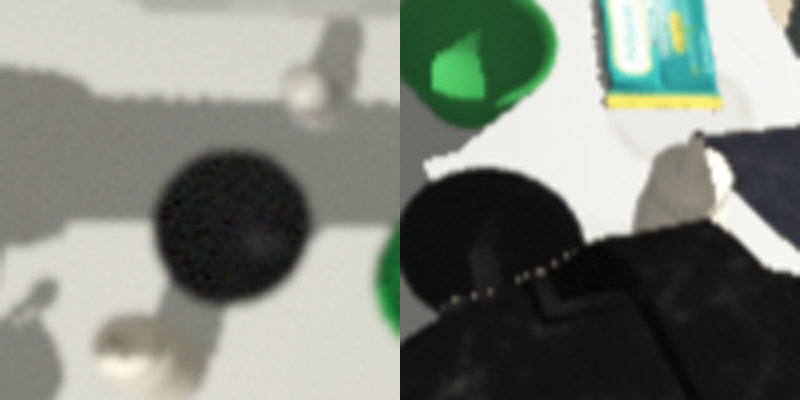

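The white bottle is at about (458,352) and the shaker at about (652,255). The bowl is at (552,309), and both cameras agree on it. I'll grip its far rim at a bearing of +10°, clear of both bystanders.

Call:
{"op": "step_arm", "data": {
  "motion": [
    [45, [15, -37, 14], -0.07],
    [45, [15, -37, 14], -0.07],
    [45, [15, -37, 14], -0.07],
    [45, [15, -37, 14], -0.07],
    [45, [15, -37, 14], -0.07]
  ]
}}

```text
clock: 0.52
ee_pos: [288.3, 429.4, 300.3]
tcp_rot: [[-0.772, 0.636, -0.0], [0.636, 0.772, -0.001], [-0.0, -0.001, -1.0]]
force: [1.8, 0.9, 0.4]
gripper_width: 45.5
grip_force: 0.0
```

Call:
{"op": "step_arm", "data": {
  "motion": [
    [45, [31, -11, 0], -0.07],
    [45, [31, -11, 0], -0.07],
    [45, [31, -11, 0], -0.07],
    [45, [31, -11, 0], -0.07],
    [45, [31, -11, 0], -0.07]
  ]
}}

```text
clock: 0.93
ee_pos: [444.1, 375.6, 300.1]
tcp_rot: [[-0.507, 0.862, -0.0], [0.862, 0.507, -0.0], [0.0, -0.0, -1.0]]
force: [0.6, 1.1, 0.1]
gripper_width: 44.9
grip_force: 0.0
```

Call:
{"op": "step_arm", "data": {
  "motion": [
    [45, [31, -11, 0], -0.07],
    [45, [31, -11, 0], -0.07],
    [45, [31, -11, 0], -0.07],
    [45, [31, -11, 0], -0.07],
    [45, [31, -11, 0], -0.07]
  ]
}}

```text
clock: 1.35
ee_pos: [599.1, 320.9, 299.7]
tcp_rot: [[-0.181, 0.984, -0.001], [0.984, 0.181, -0.0], [-0.0, -0.001, -1.0]]
force: [0.2, 0.8, -0.5]
gripper_width: 45.2
grip_force: 0.0
```

Call:
{"op": "step_arm", "data": {
  "motion": [
    [45, [0, 0, -35], 0],
    [45, [0, 0, -35], 0],
    [45, [0, 0, -35], 0],
    [45, [0, 0, -35], 0],
    [45, [0, 0, 0], 0]
  ]
}}

```text
clock: 1.77
ee_pos: [592.6, 319.3, 151.6]
tcp_rot: [[-0.184, 0.983, -0.014], [0.983, 0.184, -0.008], [-0.005, -0.015, -1.0]]
force: [-2.7, -0.7, -1.6]
gripper_width: 44.9
grip_force: 0.0
```

Call:
{"op": "step_arm", "data": {
  "motion": [
    [45, [0, 0, 0], 0],
    [45, [0, 0, 0], 0]
  ]
}}

```text
clock: 1.93
ee_pos: [599.2, 322.0, 162.2]
tcp_rot: [[-0.184, 0.983, 0.003], [0.983, 0.184, 0.001], [0.001, 0.003, -1.0]]
force: [0.8, 0.5, 1.0]
gripper_width: 45.4
grip_force: 0.0
```

Call:
{"op": "step_arm", "data": {
  "motion": [
    [45, [0, -2, -30], 0],
    [45, [0, -2, -30], 0],
    [45, [0, 0, -30], 0],
    [45, [0, 0, -18], 0],
    [45, [0, 0, -12], 0]
  ]
}}

```text
clock: 2.35
ee_pos: [598.9, 318.2, 40.9]
tcp_rot: [[-0.184, 0.983, 0.002], [0.983, 0.184, 0.001], [0.001, 0.002, -1.0]]
force: [-0.4, 0.2, -0.4]
gripper_width: 45.1
grip_force: 0.0
```

Call:
{"op": "step_arm", "data": {
  "motion": [
    [45, [0, 0, 0], 0],
    [45, [0, 0, 0], 0]
  ]
}}

```text
clock: 2.52
ee_pos: [599.5, 318.3, 42.2]
tcp_rot: [[-0.184, 0.983, 0.003], [0.983, 0.184, 0.002], [0.001, 0.003, -1.0]]
force: [0.0, -0.1, -0.2]
gripper_width: 44.9
grip_force: 0.0
```

```bash
python3 - <<'E'
from h import *
s=snap('side','s1.png');t=snap('top','t1.png')
C=np.zeros((400,800,3),np.uint8)
C[:,:400]=cv2.resize(t[165:265,195:295],(400,400),interpolation=2)[:,:,::-1];C[:,400:]=cv2.resize(s[230:330,290:390],(400,400),interpolation=2)[:,:,::-1]
cv2.imwrite('pics/c2.png',C);print(readout.get_obs()['ee_pos'])
E
```

```text
[600.00806025 318.441488    43.00721257]
```

View pics/c2.png

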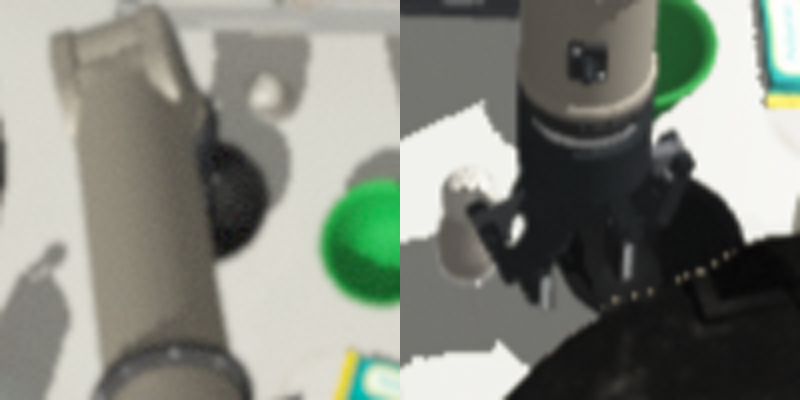

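The fingers straddle the far rim, with pads at (545,290) and (628,260) in the crop, and the shaker is clear. Closing while rising a little.

Call:
{"op": "step_arm", "data": {
  "motion": [
    [20, [0, 0, 0], 0],
    [10, [0, 0, 0], 0],
    [3, [0, 0, 2], 0],
    [0, [0, 0, 2], 0],
    [0, [0, 0, 2], 0]
  ]
}}

```text
clock: 3.03
ee_pos: [596.2, 318.3, 47.9]
tcp_rot: [[-0.184, 0.983, -0.004], [0.983, 0.184, 0.001], [0.002, -0.004, -1.0]]
force: [-6.2, -0.1, 9.0]
gripper_width: 14.0
grip_force: 57.5
```

Call:
{"op": "step_arm", "data": {
  "motion": [
    [0, [0, 0, 3], 0],
    [0, [0, 0, 5], 0],
    [0, [0, 0, 5], 0],
    [0, [0, 0, 5], 0],
    [0, [0, 0, 5], 0]
  ]
}}

```text
clock: 3.45
ee_pos: [597.3, 317.7, 70.4]
tcp_rot: [[-0.184, 0.983, -0.001], [0.983, 0.184, 0.0], [0.0, -0.001, -1.0]]
force: [-2.1, -0.4, 1.3]
gripper_width: 8.5
grip_force: 57.7
```

Call:
{"op": "step_arm", "data": {
  "motion": [
    [0, [0, 0, 20], 0],
    [0, [0, 0, 33], 0],
    [0, [0, 0, 33], 0],
    [0, [0, 0, 33], 0],
    [0, [0, -15, 33], 0]
  ]
}}

```text
clock: 3.87
ee_pos: [597.3, 306.6, 222.5]
tcp_rot: [[-0.189, 0.982, 0.001], [0.982, 0.189, 0.003], [0.003, 0.001, -1.0]]
force: [0.7, 2.0, -0.9]
gripper_width: 7.8
grip_force: 59.4
```

Call:
{"op": "step_arm", "data": {
  "motion": [
    [0, [3, -32, 13], -0.043],
    [0, [3, -32, 13], -0.043],
    [0, [3, -32, 13], -0.043],
    [0, [3, -32, 13], -0.043],
    [0, [3, -32, 13], -0.043]
  ]
}}

```text
clock: 4.28
ee_pos: [613.2, 140.8, 287.0]
tcp_rot: [[0.032, 0.999, 0.001], [0.999, -0.032, 0.0], [0.0, 0.001, -1.0]]
force: [0.9, -1.5, -1.3]
gripper_width: 8.1
grip_force: 59.4
```

Call:
{"op": "step_arm", "data": {
  "motion": [
    [0, [3, -32, 0], -0.043],
    [0, [3, -32, 0], -0.043],
    [0, [3, -32, 0], -0.043],
    [0, [3, -32, 0], -0.043],
    [0, [3, -32, 0], -0.043]
  ]
}}

```text
clock: 4.7
ee_pos: [628.2, -19.2, 286.4]
tcp_rot: [[0.245, 0.97, 0.001], [0.97, -0.245, -0.0], [0.0, 0.001, -1.0]]
force: [0.1, -0.6, -1.1]
gripper_width: 7.7
grip_force: 59.4
```

Call:
{"op": "step_arm", "data": {
  "motion": [
    [0, [2, -20, 0], -0.046],
    [0, [0, -11, 0], 0],
    [0, [0, 0, 0], 0],
    [0, [0, 0, 0], 0]
  ]
}}

```text
clock: 5.03
ee_pos: [630.2, -47.1, 286.1]
tcp_rot: [[0.286, 0.958, -0.0], [0.958, -0.286, 0.001], [0.001, -0.0, -1.0]]
force: [-0.4, -0.2, -2.7]
gripper_width: 8.2
grip_force: 59.4
```

```bash
python3 - <<'E'
from h import *
s=snap('side','s2.png');t=snap('top','t2.png')
C=np.zeros((480,800,3),np.uint8)
C[:,:400]=cv2.resize(t[140:260,300:400],(400,480),interpolation=2)[:,:,::-1];C[:,400:]=cv2.resize(s[120:240,250:350],(400,480),interpolation=2)[:,:,::-1]
cv2.imwrite('pics/c3.png',C);print(readout.get_obs()['ee_pos'],readout.get_obs()['gripper_width'])
E
```

```text
[630.36255415 -45.20059526 285.94569284] 7.407303116603937
```

View pics/c3.png

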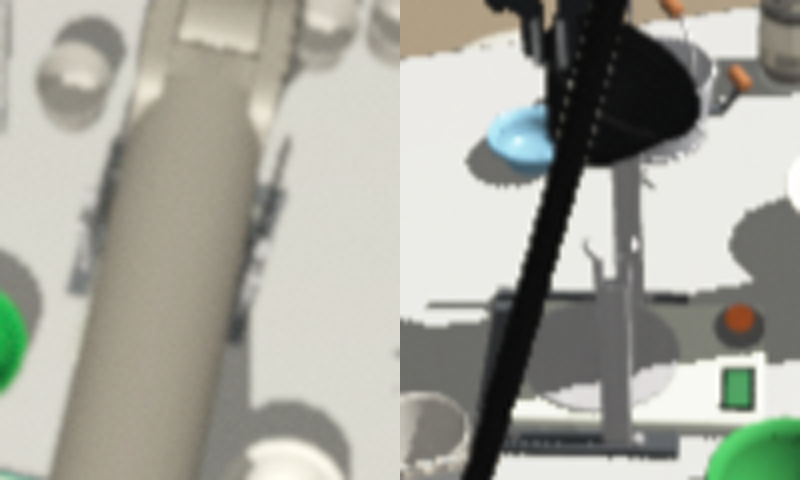

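The bowl is held tilted, with its right extreme at crop (700,120) and its bottom at (605,165). I'll fit its tilt from the silhouette.

```bash
python3 - <<'E'
from h import *
from scipy.optimize import minimize
s=cv2.imread('pics/s2.png');g=s.max(2);c,T=cam('side')
o=readout.get_obs();tcp=np.array([630.3,-46.5,286]);th=np.radians(-16.7)
X=np.array([np.cos(th),np.sin(th),0]);Y=np.array([-X[1],X[0],0]);Z=np.array([0,0,1.])
mask=(g<60).astype(np.uint8); 
ph=np.linspace(0,2*np.pi,60,endpoint=False)
pts=np.vstack([np.c_[R*np.cos(ph),R*np.sin(ph),0*ph+z] for R,z in((58,62),(30,0),(48,36))])
def model(al,dx,dz):
    P=pts-[52,0,50]; ca,sa=np.cos(al),np.sin(al)
    x=P[:,0]*ca-P[:,2]*sa+dx; z=P[:,0]*sa+P[:,2]*ca+dz
    W=tcp+19*Z+np.outer(x,X)+np.outer(P[:,1],Y)+np.outer(z,Z)
    return W,np.array([proj('side',w) for w in W])
roi=(slice(132,165),slice(286,330))
yy=np.zeros_like(g)
def sil(p):
    W,q=model(*p);m=np.zeros(g.shape,np.uint8);cv2.fillConvexPoly(m,cv2.convexHull((q*16).astype(np.int32)),1,shift=4);return m
def cost(p):
    m=sil(p);w=np.ones(g.shape);w[:, :292]=0
    return ((m!=mask)*w)[130:170,286:335].sum()
best=min((cost((a,dx,dz)),a,dx,dz) for a in np.radians(range(-5,50,5)) for dx in range(-15,16,5) for dz in range(-15,16,5))
print(best);al,dx,dz=best[1:]
al,dx,dz=min((cost((al+a,dx+x,dz+z)),al+a,dx+x,dz+z) for a in np.radians((-3,0,3)) for x in(-3,0,3) for z in(-3,0,3))[1:]
print(np.degrees(al),dx,dz,cost((al,dx,dz)))
f=np.array([-30,0,0])-[52,0,50];ca,sa=np.cos(al),np.sin(al)
print('far foot edge rel TCP x,z',f[0]*ca-f[2]*sa+dx,f[0]*sa+f[2]*ca+dz+19)
A=np.array([590,-37,168])
for y in(75,-75):print('slot mouth px crop',[(400+4*(u-250),4*(v-120)) for u,v in[proj('side',A+y*Y+30*Z),proj('side',A+y*Y-158*Z)]])
E
```

```text
Traceback (most recent call last):
  File "h.py", line 11, in proj
    c,T=cam(n); q=T[:3,:3].T@(np.array(p,float)-T[:3,3]); return (c['cx']-c['fx']*q[0]/q[2],c['cy']+c['fy']*q[1]/q[2])
        ~~~^^^
  File "h.py", line 6, in cam
    c=camera_info(n);return c,np.array(c['extrinsics'])
ValueError: time passes only in moves, steps and waits
```

```bash
sed -i 's/^def cam(n):/import functools\n@functools.cache\ndef cam(n):/' h.py; python3 - <<'E'
from h import *
s=cv2.imread('pics/s2.png');g=s.max(2)
tcp=np.array([630.3,-46.5,286]);th=np.radians(-16.7)
X=np.array([np.cos(th),np.sin(th),0]);Y=np.array([-X[1],X[0],0]);Z=np.array([0,0,1.])
mask=(g<60).astype(np.uint8)
ph=np.linspace(0,2*np.pi,40,endpoint=False)
pts=np.vstack([np.c_[R*np.cos(ph),R*np.sin(ph),0*ph+z] for R,z in((58,62),(30,0),(48,36))])
def cost(p):
    al,dx,dz=p;P=pts-[52,0,50]; ca,sa=np.cos(al),np.sin(al)
    x=P[:,0]*ca-P[:,2]*sa+dx; z=P[:,0]*sa+P[:,2]*ca+dz
    W=tcp+19*Z+np.outer(x,X)+np.outer(P[:,1],Y)+np.outer(z,Z)
    q=np.array([proj('side',w) for w in W]);m=np.zeros(g.shape,np.uint8);cv2.fillConvexPoly(m,cv2.convexHull((q*16).astype(np.int32)),1,shift=4)
    return (m!=mask)[130:170,292:335].sum()
b=(0,.4,0,0)
for st,n in((5,3),(2,2),(1,1)):
    b=min((cost(p),*p) for p in[(b[1]+np.radians(i*st*1.5),b[2]+j*st,b[3]+k*st) for i in range(-n,n+1) for j in range(-n,n+1) for k in range(-n,n+1)])
    print(b[0],np.degrees(b[1]),b[2:])
_,al,dx,dz=b;ca,sa=np.cos(al),np.sin(al);f=(-82,-50)
print('far foot edge rel TCP x,z',f[0]*ca-f[1]*sa+dx,f[0]*sa+f[1]*ca+dz+19)
A=np.array([590,-37,168])
for y in(75,-75):print('post px crop',[(400+4*(u-250),4*(v-120)) for u,v in[proj('side',A+y*Y+30*Z),proj('side',A+y*Y-158*Z)]])
E
```

```text
55 30.41831180523293 (5, -10)
45 30.41831180523293 (5, -8)
38 30.41831180523293 (6, -8)
far foot edge rel TCP x,z -39.39738554352181 -73.63496550370206
post px crop [(np.float64(608.4694371040866), np.float64(237.05911804110633)), (np.float64(615.8693863116805), np.float64(432.2980631869208))]
post px crop [(np.float64(623.7920503520745), np.float64(99.51450163364848)), (np.float64(629.2394946002125), np.float64(292.53741246637264))]
```

Call:
{"op": "step_arm", "data": {
  "motion": [
    [0, [-7, 0, -10], 0],
    [0, [-6, 0, -30], 0],
    [0, [0, 0, -35], 0],
    [0, [0, 0, -35], 0],
    [0, [0, 0, -30], 0]
  ]
}}

```text
clock: 5.55
ee_pos: [616.6, -45.1, 144.2]
tcp_rot: [[0.283, 0.959, -0.001], [0.959, -0.283, 0.002], [0.001, -0.001, -1.0]]
force: [-0.2, 0.1, -0.3]
gripper_width: 7.8
grip_force: 59.4
```

Call:
{"op": "step_arm", "data": {
  "motion": [
    [0, [0, 0, -20], 0],
    [0, [0, 0, -8], 0],
    [0, [0, 0, -5], 0],
    [0, [0, 0, -4], 0],
    [0, [0, 0, -3], 0]
  ]
}}

```text
clock: 5.97
ee_pos: [618.3, -47.9, 107.4]
tcp_rot: [[0.286, 0.958, 0.003], [0.958, -0.286, 0.0], [0.001, 0.003, -1.0]]
force: [-0.2, 0.0, -0.8]
gripper_width: 7.7
grip_force: 59.4
```

Call:
{"op": "step_arm", "data": {
  "motion": [
    [0, [0, 0, -2], 0],
    [0, [0, 0, -2], 0],
    [0, [0, 0, -2], 0]
  ]
}}

```text
clock: 6.22
ee_pos: [617.7, -48.5, 101.1]
tcp_rot: [[0.287, 0.958, 0.002], [0.958, -0.287, 0.0], [0.001, 0.002, -1.0]]
force: [0.3, 0.3, -0.6]
gripper_width: 7.8
grip_force: 59.4
```

Call:
{"op": "step_arm", "data": {
  "motion": [
    [0, [0, 2, -2], 0],
    [0, [0, 1, -2], 0],
    [0, [0, 0, -2], 0]
  ]
}}

```text
clock: 6.47
ee_pos: [620.3, -47.5, 97.4]
tcp_rot: [[0.287, 0.958, 0.007], [0.958, -0.287, -0.003], [-0.001, 0.008, -1.0]]
force: [1.4, -2.9, 14.1]
gripper_width: 7.8
grip_force: 66.2
```

Call:
{"op": "step_arm", "data": {
  "motion": [
    [0, [0, 0, -2], 0],
    [0, [0, 0, -2], 0],
    [0, [0, 0, 0], 0]
  ]
}}

```text
clock: 6.72
ee_pos: [622.4, -48.4, 95.9]
tcp_rot: [[0.288, 0.958, 0.012], [0.958, -0.288, -0.003], [0.001, 0.012, -1.0]]
force: [0.7, -2.5, 20.2]
gripper_width: 7.7
grip_force: 72.6
```

Call:
{"op": "step_arm", "data": {
  "motion": [
    [12, [0, 0, 2], 0],
    [20, [0, 0, 0], 0],
    [35, [0, 0, 0], 0],
    [55, [0, 0, 0], 0],
    [75, [0, 0, 0], 0]
  ]
}}

```text
clock: 7.13
ee_pos: [616.4, -45.1, 91.5]
tcp_rot: [[0.287, 0.958, -0.001], [0.958, -0.287, 0.0], [-0.0, -0.001, -1.0]]
force: [-0.6, -0.2, 0.1]
gripper_width: 55.8
grip_force: 0.1
```

Call:
{"op": "step_arm", "data": {
  "motion": [
    [85, [0, 0, 0], 0],
    [85, [0, 0, 10], 0],
    [85, [0, 0, 30], 0],
    [85, [0, 0, 35], 0],
    [85, [0, 0, 35], 0]
  ]
}}

```text
clock: 7.55
ee_pos: [616.3, -45.6, 203.5]
tcp_rot: [[0.287, 0.958, -0.002], [0.958, -0.287, -0.0], [-0.001, -0.001, -1.0]]
force: [0.6, 0.4, 0.8]
gripper_width: 85.2
grip_force: 0.0
```

Call:
{"op": "step_arm", "data": {
  "motion": [
    [60, [0, 0, 30], 0],
    [30, [-30, 0, 30], 0],
    [0, [-38, 0, 0], 0],
    [0, [-38, 0, 0], 0],
    [0, [-16, 5, 0], 0]
  ]
}}

```text
clock: 7.97
ee_pos: [491.3, -42.6, 262.3]
tcp_rot: [[0.29, 0.957, -0.002], [0.957, -0.29, 0.001], [0.001, -0.002, -1.0]]
force: [0.2, -0.5, 0.5]
gripper_width: 25.1
grip_force: 0.0
```

```bash
python3 - <<'E'
from h import *
s=snap('side','s3.png');t=snap('top','t3.png')
C=np.zeros((480,800,3),np.uint8)
C[:,:400]=cv2.resize(t[140:260,300:400],(400,480),interpolation=2)[:,:,::-1];C[:,400:]=cv2.resize(s[140:260,250:350],(400,480),interpolation=2)[:,:,::-1]
cv2.imwrite('pics/c4.png',C);print(readout.get_obs()['ee_pos'],readout.get_obs()['gripper_width'])
for a in np.radians(range(0,360,45)):
    u,v=proj('side',(607+58*np.cos(a),-42+58*np.sin(a),86));print((round(400+4*(u-250)),round(4*(v-140))),end=' ')
E
```

```text
[492.88120781 -40.20596537 262.41367715] 9.085735044373996
(518, 218) (552, 253) (614, 259) (664, 233) (673, 192) (638, 160) (580, 155) (530, 178)
```

View pics/c4.png

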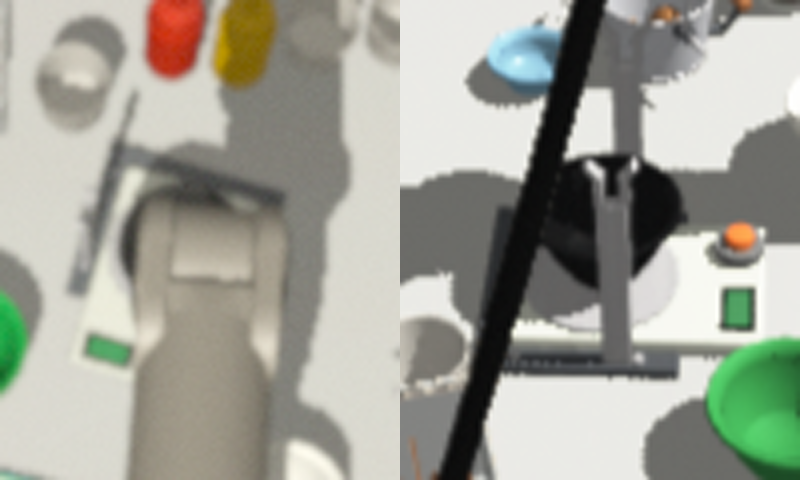

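The bowl stands upright on the plate, with its right rim extreme at crop (685,205) against the predicted (673,192). I'll fit its offset.

```bash
python3 - <<'E'
from h import *
s=cv2.imread('pics/s3.png');mask=(s.max(2)<55).astype(np.uint8)
ph=np.linspace(0,2*np.pi,40,endpoint=False)
pts=np.vstack([np.c_[R*np.cos(ph),R*np.sin(ph),0*ph+z] for R,z in((58,86),(30,24),(50,60))])
W=np.zeros(mask.shape);W[176:215,296:325]=1;W[:,298:310]=0
def cost(x,y):
    q=np.array([proj('side',w) for w in pts+[x,y,0]]);m=np.zeros(mask.shape,np.uint8);cv2.fillConvexPoly(m,cv2.convexHull((q*16).astype(np.int32)),1,shift=4)
    return ((m!=mask)*W).sum()
print(sorted((cost(x,y),x,y) for x in range(585,625,2) for y in range(-60,-24,2))[:6])
for y in range(176,215,4):print(y,''.join('#' if v else '.' for v in mask[y,282:332]))
E
```

```text
[(np.float64(46.0), 607, -46), (np.float64(47.0), 609, -46), (np.float64(48.0), 605, -50), (np.float64(48.0), 605, -48), (np.float64(48.0), 609, -44), (np.float64(49.0), 607, -50)]
176 ..#######.........................................
180 .########..##.....#######.........................
184 ###############.....##....##########..............
188 ################....##....############............
192 #################.........############............
196 #################.........###########.............
200 #################.........#######.................
204 ##....###########.........####....................
208 #..........#######................................
212 ..................................................
```

The bowl is within about 4 mm of the plate centre. Now pressing tare.

Call:
{"op": "step_arm", "data": {
  "motion": [
    [0, [6, -1, -40], 0],
    [0, [0, 0, -40], 0],
    [0, [0, 0, -40], 0],
    [0, [0, 0, -40], 0],
    [0, [0, 0, -40], 0]
  ]
}}

```text
clock: 8.48
ee_pos: [503.0, -41.6, 60.4]
tcp_rot: [[0.286, 0.958, 0.002], [0.958, -0.286, -0.001], [0.0, 0.002, -1.0]]
force: [1.0, 0.8, 0.1]
gripper_width: -0.0
grip_force: 0.0
```

Call:
{"op": "step_arm", "data": {
  "motion": [
    [0, [0, 0, -25], 0],
    [0, [0, 0, -3], 0],
    [0, [0, 0, -3], 0],
    [0, [0, 0, -3], 0],
    [0, [0, 0, 0], 0]
  ]
}}

```text
clock: 8.9
ee_pos: [501.0, -41.6, 33.7]
tcp_rot: [[0.288, 0.958, -0.006], [0.958, -0.288, 0.007], [0.005, -0.008, -1.0]]
force: [-22.2, 3.0, 65.7]
gripper_width: -0.1
grip_force: 32.9
```

Call:
{"op": "step_arm", "data": {
  "motion": [
    [0, [0, 0, 3], 0],
    [0, [0, 0, 2], 0]
  ]
}}

```text
clock: 9.07
ee_pos: [500.6, -41.5, 34.9]
tcp_rot: [[0.287, 0.958, -0.004], [0.958, -0.287, 0.003], [0.002, -0.004, -1.0]]
force: [-7.3, 0.7, 9.9]
gripper_width: 0.0
grip_force: 5.1
```

Call:
{"op": "step_arm", "data": {
  "motion": [
    [0, [0, 0, 1], 0],
    [0, [0, 0, 0], 0]
  ]
}}

```text
clock: 9.23
ee_pos: [500.8, -41.5, 34.8]
tcp_rot: [[0.287, 0.958, -0.003], [0.958, -0.287, 0.002], [0.0, -0.004, -1.0]]
force: [-7.0, 1.2, 16.6]
gripper_width: 0.2
grip_force: 8.2
```

Call:
{"op": "step_arm", "data": {
  "motion": [
    [0, [0, 0, 2], 0],
    [0, [0, 0, 0], 0]
  ]
}}

```text
clock: 9.4
ee_pos: [502.4, -41.6, 36.3]
tcp_rot: [[0.287, 0.958, 0.0], [0.958, -0.287, 0.0], [0.0, 0.0, -1.0]]
force: [-2.1, -0.3, 2.6]
gripper_width: -0.3
grip_force: 1.6
```

Call:
{"op": "step_arm", "data": {
  "motion": [
    [0, [0, 0, 2], 0],
    [0, [0, 0, 0], 0]
  ]
}}

```text
clock: 9.57
ee_pos: [502.5, -41.6, 38.0]
tcp_rot: [[0.287, 0.958, 0.001], [0.958, -0.287, -0.0], [-0.0, 0.001, -1.0]]
force: [-1.3, -0.0, 1.4]
gripper_width: 0.0
grip_force: 1.1
```

Call:
{"op": "step_arm", "data": {
  "motion": [
    [0, [0, 0, 2], 0],
    [0, [0, 0, 0], 0]
  ]
}}

```text
clock: 9.73
ee_pos: [502.5, -41.6, 40.1]
tcp_rot: [[0.287, 0.958, 0.002], [0.958, -0.287, -0.0], [0.0, 0.002, -1.0]]
force: [-0.1, -0.9, 1.0]
gripper_width: 0.2
grip_force: 0.5
```

Call:
{"op": "step_arm", "data": {
  "motion": [
    [0, [0, 0, 2], 0],
    [0, [0, 0, 0], 0]
  ]
}}

```text
clock: 9.9
ee_pos: [501.9, -41.4, 41.9]
tcp_rot: [[0.287, 0.958, 0.001], [0.958, -0.287, -0.0], [0.0, 0.001, -1.0]]
force: [-0.3, -0.7, 0.2]
gripper_width: -0.2
grip_force: 0.0
```

The spring ran from 40 mm down to a hard stop at about 35 mm, so the button was fully pressed. Next the pail: triangulating bail and tail grips from both cameras.

```bash
python3 - <<'E'
from h import *
s=cv2.imread('pics/s0.png');h=cv2.cvtColor(s,cv2.COLOR_BGR2HSV)
m=((h[:,:,0]>4)&(h[:,:,0]<22)&(h[:,:,1]>110)&(h[:,:,2]>70)).astype(np.uint8);m[:100]=0;m[160:]=0;m[:,:295]=0;m[:,345:]=0
n,l,st,ce=cv2.connectedComponentsWithStats(m)
for i in range(1,n):
    if st[i,4]>2:print(st[i],ce[i])
def tri(a,b):
    o,d=[],[]
    for n,(u,v) in(('top',a),('side',b)):
        p=px2z(n,u,v,0);O=cam(n)[1][:3,3];o.append(O);d.append((p-O)/np.linalg.norm(p-O))
    A=np.c_[d[0],-d[1]];t=np.linalg.lstsq(A,o[1]-o[0],rcond=None)[0];P=o[0]+t[0]*d[0];Q=o[1]+t[1]*d[1];return ((P+Q)/2).round(1),np.linalg.norm(P-Q).round(1)
for b in((318,120.5),(317,119)):print('bail',tri((427.7,232.8),b))
for i in range(1,n):
    if st[i,4]>2:print(i,'bail?',tri((427.7,232.8),ce[i]),'tail?',tri((426.7,256.2),ce[i]))
E
```

```text
[312 114   9  10  41] [315.68292683 118.53658537]
[332 137   6   6  20] [334.65 139.25]
[314 142   4   3  10] [315.8 143. ]
bail (array([ 483.2, -323.5,  128.6]), np.float64(6.6))
bail (array([ 484.5, -323.1,  134.4]), np.float64(2.2))
1 bail? (array([ 486.5, -323.8,  135.6]), np.float64(2.3)) tail? (array([ 445.1, -335.7,  114.5]), np.float64(78.3))
2 bail? (array([ 459.5, -322.2,   60. ]), np.float64(76.4)) tail? (array([ 414.7, -341.1,   26.4]), np.float64(1.3))
3 bail? (array([ 491.3, -343.7,   24.5]), np.float64(15.8)) tail? (array([ 446.9, -358.3,   -2.5]), np.float64(65.1))
```

Call:
{"op": "step_arm", "data": {
  "motion": [
    [0, [0, 0, 35], 0],
    [20, [0, 0, 38], 0],
    [50, [0, 0, 38], 0],
    [50, [0, -5, 38], 0.05],
    [50, [0, -20, 35], 0.06]
  ]
}}

```text
clock: 10.32
ee_pos: [501.8, -63.4, 227.6]
tcp_rot: [[0.172, 0.985, 0.001], [0.985, -0.172, 0.002], [0.002, 0.0, -1.0]]
force: [1.7, -0.0, -0.7]
gripper_width: 48.3
grip_force: 0.0
```

Call:
{"op": "step_arm", "data": {
  "motion": [
    [50, [-3, -35, 0], 0.06],
    [50, [-3, -35, 0], 0.06],
    [50, [-3, -35, 0], 0.06],
    [50, [-3, -35, 0], 0.06],
    [50, [-3, -35, 0], 0.06]
  ]
}}

```text
clock: 10.73
ee_pos: [486.2, -242.7, 225.8]
tcp_rot: [[-0.122, 0.992, 0.001], [0.992, 0.122, 0.0], [0.0, 0.001, -1.0]]
force: [0.9, 0.7, 0.7]
gripper_width: 50.0
grip_force: 0.0
```

Call:
{"op": "step_arm", "data": {
  "motion": [
    [50, [0, -35, 0], 0.06],
    [50, [0, -30, 0], 0.04],
    [50, [0, -17, 0], 0],
    [50, [0, 0, 0], 0],
    [50, [0, 0, 0], 0]
  ]
}}

```text
clock: 11.15
ee_pos: [485.9, -324.2, 225.3]
tcp_rot: [[-0.215, 0.977, -0.001], [0.977, 0.215, 0.0], [0.0, -0.001, -1.0]]
force: [0.3, 0.1, -1.7]
gripper_width: 50.1
grip_force: 0.0
```

Call:
{"op": "step_arm", "data": {
  "motion": [
    [50, [0, 0, -25], 0],
    [50, [0, 0, -30], 0],
    [50, [0, 0, -25], 0],
    [50, [0, 0, -18], 0],
    [50, [0, 0, -10], 0]
  ]
}}

```text
clock: 11.57
ee_pos: [485.9, -320.1, 115.0]
tcp_rot: [[-0.22, 0.976, -0.003], [0.976, 0.22, 0.003], [0.004, -0.003, -1.0]]
force: [-0.3, 0.0, 0.5]
gripper_width: 49.9
grip_force: 0.0
```

Call:
{"op": "step_arm", "data": {
  "motion": [
    [30, [0, 0, 0], 0],
    [20, [0, 0, 0], 0],
    [10, [0, 0, 0], 0],
    [0, [0, 0, 0], 0],
    [0, [0, 0, 0], 0]
  ]
}}

```text
clock: 11.98
ee_pos: [487.7, -323.6, 119.2]
tcp_rot: [[-0.218, 0.976, 0.003], [0.976, 0.218, -0.0], [-0.001, 0.003, -1.0]]
force: [-0.6, 1.0, 3.6]
gripper_width: 11.6
grip_force: 58.7
```

Call:
{"op": "step_arm", "data": {
  "motion": [
    [0, [0, 0, 2], 0],
    [0, [0, 0, 4], 0],
    [0, [0, 0, 6], 0],
    [0, [0, 0, 8], 0],
    [0, [0, 0, 10], 0]
  ]
}}

```text
clock: 12.4
ee_pos: [486.1, -323.3, 148.1]
tcp_rot: [[-0.217, 0.976, -0.001], [0.976, 0.217, 0.0], [0.001, -0.001, -1.0]]
force: [0.4, 0.3, -3.2]
gripper_width: 12.5
grip_force: 58.4
```

Call:
{"op": "step_arm", "data": {
  "motion": [
    [0, [0, 0, 18], 0],
    [0, [0, 0, 28], 0],
    [0, [0, 0, 32], 0],
    [0, [0, 0, 32], 0],
    [0, [2, 6, 22], -0.01]
  ]
}}

```text
clock: 12.82
ee_pos: [488.2, -320.0, 284.0]
tcp_rot: [[-0.204, 0.979, 0.004], [0.979, 0.204, -0.003], [-0.004, 0.003, -1.0]]
force: [0.8, 0.5, -3.9]
gripper_width: 11.7
grip_force: 58.7
```

Call:
{"op": "step_arm", "data": {
  "motion": [
    [0, [6, 17, 8], -0.03],
    [0, [10, 26, 0], -0.05],
    [0, [10, 28, 0], -0.05],
    [0, [10, 28, 0], -0.05],
    [0, [10, 28, 0], -0.05]
  ]
}}

```text
clock: 13.23
ee_pos: [534.6, -189.5, 288.8]
tcp_rot: [[0.024, 1.0, 0.001], [1.0, -0.024, 0.0], [0.0, 0.001, -1.0]]
force: [0.3, 0.1, -2.9]
gripper_width: 12.2
grip_force: 58.6
```

Call:
{"op": "step_arm", "data": {
  "motion": [
    [0, [10, 28, 0], -0.05],
    [0, [10, 28, 0], -0.05],
    [0, [10, 28, 0], -0.05],
    [0, [10, 26, 0], -0.05],
    [0, [8, 20, 0], -0.04]
  ]
}}

```text
clock: 13.65
ee_pos: [582.3, -61.8, 289.1]
tcp_rot: [[0.261, 0.965, -0.0], [0.965, -0.261, -0.005], [-0.005, 0.001, -1.0]]
force: [-2.1, -6.8, -1.4]
gripper_width: 12.3
grip_force: 60.7
```

Call:
{"op": "step_arm", "data": {
  "motion": [
    [0, [5, 13, 0], -0.028],
    [0, [2, 8, 0], 0],
    [0, [0, 3, 0], 0],
    [0, [0, 0, 0], 0],
    [0, [0, 0, 0], 0]
  ]
}}

```text
clock: 14.07
ee_pos: [589.9, -38.3, 289.4]
tcp_rot: [[0.286, 0.958, 0.003], [0.958, -0.286, -0.001], [0.0, 0.003, -1.0]]
force: [-0.7, -3.2, 5.5]
gripper_width: 11.9
grip_force: 60.9
```

```bash
python3 - <<'E'
from h import *
s=snap('side','s4.png');t=snap('top','t4.png')
C=np.zeros((600,800,3),np.uint8)
C[:,:]=cv2.resize(s[90:240,230:430],(800,600),interpolation=2)[:,:,::-1]
cv2.imwrite('pics/c5.png',C);o=readout.get_obs();print(o['ee_pos'],o['gripper_width'],o['force'])
th=np.radians(-16.7);X=np.array([np.cos(th),np.sin(th),0]);Y=np.array([-X[1],X[0],0]);Z=np.array([0,0,1.])
G=np.array(o['ee_pos'])+19*Z; A=G-78*Z
for n,p in dict(grip=G,axis=A,pinLtip=A+88*Y,pinRtip=A-88*Y,tail=A-82*X-30*Z,foot=A-60*Z,lipF=A+50*X+8*Z,lipB=A-50*X+8*Z,footB=A-42*X-60*Z,seatL=np.array([590,-37,168])+75*Y,mouthL=np.array([590,-37,198])+75*Y).items():
    u,v=proj('side',p);print(n,round(4*(u-230)),round(4*(v-90)))
E
```

```text
[590.019365   -38.03705215 289.17498477] 12.108902417628054 [-1.11736943 -3.29732344  5.60472348]
grip 292 150
axis 295 247
pinLtip 285 331
pinRtip 304 171
tail 416 285
foot 297 316
lipF 220 236
lipB 369 239
footB 357 317
seatL 290 391
mouthL 288 357
```

View pics/c5.png

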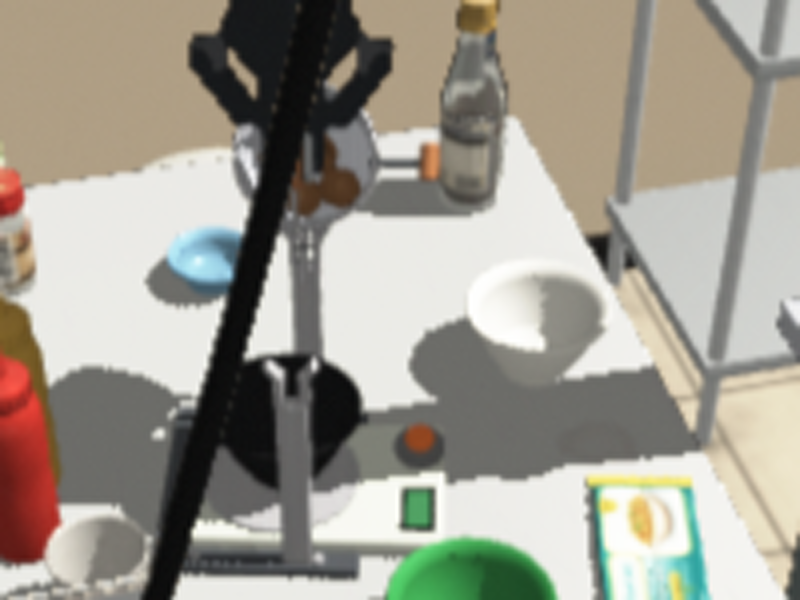

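The pail's underside was too low and caught on the outside of the right fork. It has swung sideways, with its mouth at crop (305,160) and its tail at (430,160). The walnuts still look to be inside. I'll back away slowly, then estimate the tilt.

Call:
{"op": "step_arm", "data": {
  "motion": [
    [0, [-2, -6, 0], 0],
    [0, [-3, -9, 0], 0],
    [0, [-3, -9, 0], 0],
    [0, [-3, -9, 0], 0],
    [0, [-3, -9, 0], 0]
  ]
}}

```text
clock: 14.58
ee_pos: [574.5, -78.9, 286.8]
tcp_rot: [[0.286, 0.958, -0.002], [0.958, -0.286, 0.001], [0.001, -0.002, -1.0]]
force: [-0.0, -0.6, -2.8]
gripper_width: 12.1
grip_force: 59.1
```

Call:
{"op": "step_arm", "data": {
  "motion": [
    [0, [-3, -9, 0], 0],
    [0, [-3, -9, 0], 0],
    [0, [-3, -9, 0], 0],
    [0, [-3, -9, 0], 0],
    [0, [-3, -9, 0], 0]
  ]
}}

```text
clock: 15.0
ee_pos: [559.7, -124.8, 287.5]
tcp_rot: [[0.285, 0.958, -0.001], [0.958, -0.285, -0.0], [-0.001, -0.001, -1.0]]
force: [-0.6, -0.1, -3.0]
gripper_width: 11.8
grip_force: 58.9
```

Call:
{"op": "step_arm", "data": {
  "motion": [
    [0, [-3, -9, 3], 0],
    [0, [-3, -9, 6], 0],
    [0, [-2, -6, 6], 0],
    [0, [0, 0, 3], 0],
    [0, [0, 0, 0], 0]
  ]
}}

```text
clock: 15.42
ee_pos: [553.1, -148.1, 307.1]
tcp_rot: [[0.286, 0.958, 0.003], [0.958, -0.286, -0.0], [0.001, 0.002, -1.0]]
force: [-0.0, 0.2, -3.2]
gripper_width: 12.4
grip_force: 58.9
```

```bash
cat > tilt.py <<'E'
from h import *
import sys
s=snap('side',sys.argv[1]);o=readout.get_obs();print(np.round(o['ee_pos'],1),np.round(o['force'],1))
h=cv2.cvtColor(s,cv2.COLOR_RGB2HSV)
th=np.radians(-16.7);X=np.array([np.cos(th),np.sin(th),0]);Y=np.array([-X[1],X[0],0]);Z=np.array([0,0,1.])
m=((h[:,:,0]>4)&(h[:,:,0]<22)&(h[:,:,1]>110)&(h[:,:,2]>70)).astype(np.uint8)
G=np.array(o['ee_pos'])+19*Z;u0,v0=[int(round(k)) for k in proj('side',G-60*Z)]
R=m*0;R[v0-60:v0+60,u0-50:u0+60]=1;m=m*R
n,l,st,ce=cv2.connectedComponentsWithStats(m)
for i in range(1,n):
    if st[i,4]>3:print(st[i],ce[i].round(1))
for b in range(0,91,10):
    B=np.radians(b);r=lambda x,y,z:proj('side',G+x*X+(y*np.cos(B)+z*np.sin(B))*Y+(z*np.cos(B)-y*np.sin(B))*Z)
    print(b,'tail',np.round(r(-82,0,-108)),'axis',np.round(r(0,0,-78)))
E
python3 tilt.py s5.png
```

```text
[ 553.1 -147.1  306.4] [ 0.5  0.6 -3.2]
[345  90  10   8  64] [349.4  93.6]
[336 102   4   9  33] [337.5 105.9]
[298 104   3   6  11] [299.2 106.4]
[311 104  10  12  61] [314.7 110.6]
[308 113   4   5  15] [309.6 115.1]
0 tail [336. 132.] axis [308. 122.]
10 tail [336. 127.] axis [308. 119.]
20 tail [337. 122.] axis [308. 116.]
30 tail [337. 117.] axis [309. 112.]
40 tail [337. 111.] axis [309. 107.]
50 tail [337. 105.] axis [309. 102.]
60 tail [337.  98.] axis [309.  98.]
70 tail [338.  92.] axis [309.  93.]
80 tail [338.  85.] axis [309.  88.]
90 tail [338.  79.] axis [309.  84.]
```

The pail is held but tilted about 48° sideways, with walnuts still in it. To straighten it I'll carry it high over the stand, then press its low side gently against the outer face of the left fork, which faces the right way.

Call:
{"op": "step_arm", "data": {
  "motion": [
    [0, [0, 0, 8], 0],
    [0, [0, 0, 12], 0],
    [0, [2, 6, 12], 0],
    [0, [5, 15, 4], 0],
    [0, [7, 23, 0], 0]
  ]
}}

```text
clock: 15.88
ee_pos: [567.3, -105.8, 345.1]
tcp_rot: [[0.289, 0.957, 0.005], [0.957, -0.289, -0.002], [-0.0, 0.005, -1.0]]
force: [-0.4, -0.7, -2.7]
gripper_width: 12.3
grip_force: 58.9
```

Call:
{"op": "step_arm", "data": {
  "motion": [
    [0, [8, 26, 0], 0],
    [0, [8, 26, 0], 0],
    [0, [8, 26, 0], 0],
    [0, [8, 26, 0], 0],
    [0, [8, 26, 0], 0]
  ]
}}

```text
clock: 16.3
ee_pos: [607.4, 29.0, 343.3]
tcp_rot: [[0.284, 0.959, 0.002], [0.959, -0.284, 0.001], [0.001, 0.002, -1.0]]
force: [0.3, -0.4, -3.1]
gripper_width: 12.0
grip_force: 58.9
```

Call:
{"op": "step_arm", "data": {
  "motion": [
    [0, [8, 26, 0], 0],
    [0, [8, 26, 0], 0],
    [0, [8, 26, 0], 0],
    [0, [8, 26, 0], 0],
    [0, [7, 20, 0], 0]
  ]
}}

```text
clock: 16.72
ee_pos: [646.1, 155.3, 342.8]
tcp_rot: [[0.281, 0.96, 0.002], [0.96, -0.281, 0.002], [0.002, 0.001, -1.0]]
force: [-0.1, 0.9, -3.2]
gripper_width: 12.0
grip_force: 58.8
```

Call:
{"op": "step_arm", "data": {
  "motion": [
    [0, [5, 14, 0], 0],
    [0, [3, 9, 0], 0],
    [0, [1, 3, 0], 0],
    [0, [0, 0, 0], 0],
    [0, [0, 0, 0], 0]
  ]
}}

```text
clock: 17.13
ee_pos: [654.6, 174.6, 342.2]
tcp_rot: [[0.287, 0.958, 0.0], [0.958, -0.287, -0.001], [-0.001, 0.001, -1.0]]
force: [-0.2, -0.5, -3.7]
gripper_width: 12.3
grip_force: 58.9
```

```bash
python3 tilt.py s6.png
```

```text
[654.6 174.2 342.2] [-0.7 -0.4 -3. ]
[291 161  22  24 195] [300.9 176.3]
[331 165   6  11  47] [333.8 170.1]
[331 197   8   6  38] [334.7 199.4]
0 tail [332. 204.] axis [296. 193.]
10 tail [332. 198.] axis [296. 189.]
20 tail [332. 191.] axis [297. 184.]
30 tail [333. 183.] axis [297. 178.]
40 tail [333. 176.] axis [297. 173.]
50 tail [333. 168.] axis [298. 167.]
60 tail [333. 160.] axis [298. 161.]
70 tail [333. 152.] axis [298. 155.]
80 tail [334. 145.] axis [298. 150.]
90 tail [334. 138.] axis [297. 144.]
```

Call:
{"op": "step_arm", "data": {
  "motion": [
    [0, [0, 0, -15], 0],
    [0, [0, 0, -25], 0],
    [0, [0, 0, -25], 0],
    [0, [0, 0, -25], 0],
    [0, [0, 0, -18], 0]
  ]
}}

```text
clock: 17.6
ee_pos: [653.5, 174.6, 231.9]
tcp_rot: [[0.287, 0.958, -0.002], [0.958, -0.287, -0.001], [-0.001, -0.002, -1.0]]
force: [0.0, 0.5, -3.4]
gripper_width: 12.0
grip_force: 58.9
```

Call:
{"op": "step_arm", "data": {
  "motion": [
    [0, [0, 0, -13], 0],
    [0, [-1, -3, 0], 0],
    [0, [-1, -4, 0], 0],
    [0, [-1, -4, 0], 0],
    [0, [-1, -4, 0], 0]
  ]
}}

```text
clock: 18.02
ee_pos: [653.5, 166.6, 224.6]
tcp_rot: [[0.282, 0.959, 0.009], [0.959, -0.283, 0.01], [0.012, 0.006, -1.0]]
force: [4.0, 11.6, 2.1]
gripper_width: 12.0
grip_force: 59.9
```

Call:
{"op": "step_arm", "data": {
  "motion": [
    [0, [-1, -4, 0], 0],
    [0, [-1, -4, 0], 0],
    [0, [-1, -4, 0], 0],
    [0, [-1, -4, 0], 0],
    [0, [-1, -4, 0], 0]
  ]
}}

```text
clock: 18.43
ee_pos: [653.3, 160.0, 230.5]
tcp_rot: [[0.274, 0.961, 0.023], [0.961, -0.275, 0.029], [0.034, 0.014, -0.999]]
force: [7.5, 29.0, 16.1]
gripper_width: 11.9
grip_force: 62.2
```

The push only wedged the pail, because friction carried the force line through the grip. I'll back off, go lower, and swing the grip up along the arc about the contact corner instead.

Call:
{"op": "step_arm", "data": {
  "motion": [
    [0, [4, 12, 0], 0],
    [0, [4, 14, 0], 0],
    [0, [1, 6, 0], 0],
    [0, [0, 0, -12], 0],
    [0, [0, 0, -15], 0]
  ]
}}

```text
clock: 18.85
ee_pos: [655.3, 172.1, 193.9]
tcp_rot: [[0.286, 0.958, 0.002], [0.958, -0.286, -0.001], [-0.001, 0.002, -1.0]]
force: [-0.3, -0.1, -3.5]
gripper_width: 12.0
grip_force: 60.1
```

Call:
{"op": "step_arm", "data": {
  "motion": [
    [0, [0, 0, -6], 0],
    [0, [0, 0, 0], 0],
    [0, [0, 0, 0], 0]
  ]
}}

```text
clock: 19.1
ee_pos: [654.1, 171.9, 186.8]
tcp_rot: [[0.287, 0.958, -0.002], [0.958, -0.287, -0.002], [-0.002, -0.001, -1.0]]
force: [1.1, -1.2, -2.4]
gripper_width: 12.0
grip_force: 60.0
```

```bash
python3 tilt.py s7.png
```

```text
[654.7 172.3 187.7] [ 0.7 -0.3 -3. ]
[331 197   8   6  37] [334.4 199.4]
[295 205  20  28 227] [302.1 221.5]
[331 214   6  10  46] [333.1 218.9]
0 tail [331. 247.] axis [298. 238.]
10 tail [331. 241.] axis [298. 234.]
20 tail [331. 234.] axis [299. 229.]
30 tail [331. 227.] axis [299. 224.]
40 tail [331. 220.] axis [299. 218.]
50 tail [332. 213.] axis [299. 213.]
60 tail [332. 206.] axis [300. 208.]
70 tail [332. 199.] axis [300. 203.]
80 tail [332. 193.] axis [300. 198.]
90 tail [332. 187.] axis [299. 194.]
```

Call:
{"op": "step_arm", "data": {
  "motion": [
    [0, [-1, -5, 0], 0],
    [0, [-2, -5, 1], 0],
    [0, [-1, -3, 3], 0],
    [0, [-1, -3, 4], 0],
    [0, [-1, -3, 4], 0]
  ]
}}

```text
clock: 19.57
ee_pos: [648.6, 155.0, 200.7]
tcp_rot: [[0.284, 0.959, 0.001], [0.959, -0.284, 0.001], [0.001, 0.0, -1.0]]
force: [-0.5, 3.3, -1.8]
gripper_width: 12.0
grip_force: 59.7
```

Call:
{"op": "step_arm", "data": {
  "motion": [
    [0, [-1, -3, 4], 0],
    [0, [-1, -3, 4], 0],
    [0, [-1, -3, 4], 0],
    [0, [-1, -4, 4], 0],
    [0, [-1, -4, 4], 0]
  ]
}}

```text
clock: 19.98
ee_pos: [643.3, 137.0, 220.0]
tcp_rot: [[0.285, 0.958, -0.0], [0.958, -0.285, -0.0], [-0.0, -0.0, -1.0]]
force: [0.7, 1.2, -3.9]
gripper_width: 12.2
grip_force: 59.1
```

```bash
python3 tilt.py s8.png | grep -v axis; python3 tilt.py s8b.png | grep -E "^(0|10|20|30|40|50) tail"
```

```text
[643.7 135.7 221. ] [ 0.1  2.4 -3.5]
[296 186  17  38 234] [301.4 207.4]
[331 197   8   6  36] [334.5 199.5]
[331 208   5  10  47] [333.  212.4]
[288 210   9  13  77] [292.5 215.1]
0 tail [331. 227.] axis [299. 218.]
10 tail [331. 221.] axis [299. 214.]
20 tail [332. 215.] axis [299. 209.]
30 tail [332. 208.] axis [300. 204.]
40 tail [332. 201.] axis [300. 199.]
50 tail [332. 194.] axis [300. 194.]
```

Call:
{"op": "step_arm", "data": {
  "motion": [
    [0, [-1, -4, 7], 0],
    [0, [-1, -4, 7], 0],
    [0, [-1, -5, 6], 0],
    [0, [-2, -5, 6], 0],
    [0, [-1, -5, 6], 0]
  ]
}}

```text
clock: 20.5
ee_pos: [637.4, 113.7, 252.5]
tcp_rot: [[0.285, 0.958, 0.0], [0.958, -0.285, -0.0], [-0.0, 0.0, -1.0]]
force: [1.0, 1.8, -4.1]
gripper_width: 11.8
grip_force: 58.4
```

```bash
python3 tilt.py s9.png | grep -v "[4-9]0 tail"
```

```text
[637.9 112.3 254. ] [ 0.1  1.9 -2.1]
[295 171   7  20  94] [297.7 180.7]
[331 197   8  13  77] [333.7 202.3]
[299 200  11  12  83] [302.7 205.7]
[287 204  10   8  57] [292.1 206.9]
0 tail [331. 211.] axis [299. 202.]
10 tail [331. 205.] axis [299. 198.]
20 tail [332. 199.] axis [299. 193.]
30 tail [332. 192.] axis [300. 188.]
```

Call:
{"op": "step_arm", "data": {
  "motion": [
    [0, [-2, -5, 4], 0],
    [0, [-1, -5, 4], 0],
    [0, [-1, -5, 4], 0],
    [0, [-2, -5, 3], 0],
    [0, [0, 0, 0], 0]
  ]
}}

```text
clock: 20.97
ee_pos: [631.5, 92.9, 267.7]
tcp_rot: [[0.287, 0.958, 0.001], [0.958, -0.287, -0.0], [0.0, 0.001, -1.0]]
force: [0.4, 2.7, -3.2]
gripper_width: 12.2
grip_force: 58.4
```

```bash
python3 tilt.py s10.png | grep -v "[4-9]0 tail"
```

```text
[631.6  93.6 267.3] [ 0.3  1.2 -2.5]
[295 162   7  17  76] [298.  170.5]
[299 196   8   8  50] [302.1 199.7]
[330 197   9   9  62] [333.6 200.6]
[288 199   9   5  21] [292.2 201.1]
0 tail [332. 202.] axis [299. 192.]
10 tail [332. 196.] axis [300. 188.]
20 tail [332. 190.] axis [300. 184.]
30 tail [332. 184.] axis [300. 179.]
```

Tilt is now about 3°. Lifting well above the forks, underside over 200 mm this time, and centring.

Call:
{"op": "step_arm", "data": {
  "motion": [
    [0, [1, 4, 5], 0],
    [0, [1, 3, 15], 0],
    [0, [0, 0, 20], 0],
    [0, [0, 0, 20], 0],
    [0, [0, 0, 12], 0]
  ]
}}

```text
clock: 21.43
ee_pos: [634.3, 100.6, 341.1]
tcp_rot: [[0.285, 0.958, 0.002], [0.958, -0.285, -0.002], [-0.001, 0.003, -1.0]]
force: [1.2, -0.5, -2.1]
gripper_width: 11.7
grip_force: 58.8
```

Call:
{"op": "step_arm", "data": {
  "motion": [
    [0, [-2, -7, 3], 0],
    [0, [-5, -15, 0], 0],
    [0, [-6, -20, 0], 0],
    [0, [-7, -22, 0], 0],
    [0, [-7, -22, 0], 0]
  ]
}}

```text
clock: 21.85
ee_pos: [604.6, 12.6, 340.0]
tcp_rot: [[0.286, 0.958, -0.003], [0.958, -0.286, -0.002], [-0.003, -0.003, -1.0]]
force: [0.4, -0.9, -2.9]
gripper_width: 11.8
grip_force: 58.8
```

Call:
{"op": "step_arm", "data": {
  "motion": [
    [0, [-7, -22, 0], 0],
    [0, [-5, -16, 0], 0],
    [0, [-3, -9, 0], 0],
    [0, [-1, -4, 0], 0],
    [0, [0, 0, 0], 0]
  ]
}}

```text
clock: 22.27
ee_pos: [590.2, -36.4, 341.5]
tcp_rot: [[0.286, 0.958, -0.0], [0.958, -0.286, 0.0], [0.0, -0.0, -1.0]]
force: [0.3, -0.1, -3.3]
gripper_width: 12.2
grip_force: 58.7
```

Call:
{"op": "step_arm", "data": {
  "motion": [
    [0, [0, 0, 0], 0],
    [0, [0, 0, 0], 0]
  ]
}}

```text
clock: 22.43
ee_pos: [591.0, -33.4, 341.4]
tcp_rot: [[0.282, 0.959, -0.0], [0.959, -0.282, 0.001], [0.001, -0.0, -1.0]]
force: [-0.2, 0.7, -2.4]
gripper_width: 12.0
grip_force: 58.7
```

```bash
python3 tilt.py s11.png | grep -v "[4-9]0 tail"; python3 - <<'E'
from h import *
s=cv2.imread('pics/s11.png');o=readout.get_obs()
cv2.imwrite('pics/c6.png',cv2.resize(s[80:230,250:350],(400,600),interpolation=2))
th=np.radians(-16.7);X=np.array([np.cos(th),np.sin(th),0]);Y=np.array([-X[1],X[0],0]);Z=np.array([0,0,1.])
A=np.array(o['ee_pos'])-59*Z;S=np.array([590,-37,168])
for n,p in dict(axis=A,pinLtip=A+88*Y,pinRtip=A-88*Y,tail=A-82*X-30*Z,lipF=A+50*X+8*Z,lipB=A-50*X+8*Z,footB=A-42*X-60*Z,mouthL=S+75*Y+30*Z,mouthR=S-75*Y+30*Z).items():
    u,v=proj('side',p);print(n,round(4*(u-250)),round(4*(v-80)))
E
```

```text
[591.  -33.6 341.4] [ 0.1  0.1 -2.8]
[345  90  10   8  64] [349.4  93.6]
[304 142   5   4  16] [305.7 143.8]
[334 142   4   8  24] [335.  145.2]
0 tail [334. 147.] axis [303. 137.]
10 tail [335. 142.] axis [304. 133.]
20 tail [335. 137.] axis [304. 129.]
30 tail [335. 131.] axis [304. 125.]
axis 213 227
pinLtip 203 311
pinRtip 222 152
tail 338 267
lipF 136 216
lipB 289 219
footB 277 302
mouthL 208 397
mouthR 224 260
```

View pics/c6.png

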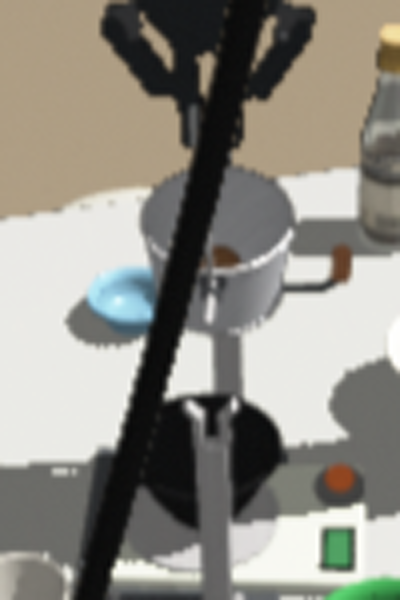

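The pail hangs nearly level. Its left pin is at crop (212,305) over the slot at (213,410), the tail is on the button side, and walnuts are visible inside. Lowering into the forks.

Call:
{"op": "step_arm", "data": {
  "motion": [
    [0, [1, 0, -10], 0],
    [0, [1, 0, -20], 0],
    [0, [0, 0, -20], 0],
    [0, [0, 0, -15], 0],
    [0, [0, 0, -8], 0]
  ]
}}

```text
clock: 22.9
ee_pos: [591.3, -34.4, 265.7]
tcp_rot: [[0.284, 0.959, -0.004], [0.959, -0.284, -0.0], [-0.001, -0.004, -1.0]]
force: [-0.8, 1.1, -3.4]
gripper_width: 11.9
grip_force: 58.6
```

Call:
{"op": "step_arm", "data": {
  "motion": [
    [0, [0, 0, -6], 0],
    [0, [0, 0, -5], 0],
    [0, [0, 0, -4], 0],
    [0, [0, 0, -4], 0],
    [0, [0, 0, -4], 0]
  ]
}}

```text
clock: 23.32
ee_pos: [593.1, -35.4, 246.1]
tcp_rot: [[0.285, 0.959, 0.001], [0.959, -0.285, 0.0], [0.001, 0.001, -1.0]]
force: [-0.8, 0.4, -1.0]
gripper_width: 11.8
grip_force: 59.0
```

Call:
{"op": "step_arm", "data": {
  "motion": [
    [0, [0, 0, -3], 0],
    [0, [0, 0, -3], 0],
    [0, [0, 0, -3], 0]
  ]
}}

```text
clock: 23.57
ee_pos: [596.0, -35.5, 242.4]
tcp_rot: [[0.284, 0.959, 0.009], [0.959, -0.285, 0.001], [0.004, 0.008, -1.0]]
force: [-4.2, 1.9, 30.0]
gripper_width: 12.0
grip_force: 62.4
```

Call:
{"op": "step_arm", "data": {
  "motion": [
    [0, [0, 0, 3], 0],
    [0, [0, 0, 2], 0]
  ]
}}

```text
clock: 23.73
ee_pos: [593.6, -35.4, 243.7]
tcp_rot: [[0.285, 0.959, 0.003], [0.959, -0.285, 0.001], [0.001, 0.003, -1.0]]
force: [-0.7, 0.2, -0.2]
gripper_width: 11.9
grip_force: 59.2
```

```bash
python3 tilt.py s12.png | grep -v "[3-9]0 tail"; python3 - <<'E'
from h import *
for f in('s11.png','s12.png'):
    g=cv2.cvtColor(cv2.imread('pics/'+f),cv2.COLOR_BGR2GRAY)
    r=(150,192) if f=='s12.png' else (150,186)
    print(f)
    for v in range(*r):print(v,' '.join('%3d'%k for k in g[v,293:316]))
th=np.radians(-16.7);X=np.array([np.cos(th),np.sin(th),0]);Y=np.array([-X[1],X[0],0])
S=np.array([590,-37,0])+80*Y
for z in(198,185,168):
  for x in(-12,-5,5,12):print(z,x,np.round(proj('side',S+x*X+[0,0,z]),1))
E
```

```text
[593.6 -35.3 243.5] [-0.1  2.9  2.3]
[300 137   5  16  59] [302.3 145.5]
[304 169   6   7  34] [306.3 171.8]
[332 170   4   8  24] [333.3 173.4]
[295 172   4   2   5] [296.6 172.4]
[331 196   8   7  44] [334.5 199. ]
0 tail [333. 175.] axis [303. 166.]
10 tail [333. 170.] axis [303. 162.]
20 tail [333. 165.] axis [304. 158.]
s11.png
150  12  13  13  14  14  30  66  52  55  97 153  86  51  74 102 108 109 110 115 121 128 134 141
151  13  13  13  15  21  56  85  59  57  96 146  84  55  82 104 109 110 113 117 124 129 135 141
152  11  13  15  13  25  73  99  67  59  80  99  83  73  96 106 110 112 114 118 124 130 136 142
153  14  13  14  14  29  87 102  67  69 132 112  81  89 104 110 111 113 115 119 124 130 137 144
154  11  14  15  16  35  96 105  78  98 190 168  92  93 108 110 110 113 115 120 125 131 138 146
155  14  12  14  21  58 100 107  99 125 212 193 110 100 109 111 110 113 116 120 125 131 139 147
156  13  14  15  29  86 105 108 110 140 219 188 122 109 111 110 110 113 115 121 125 133 141 149
157  13  15  14  31  96 107 108 112 153 224 177 124 111 110 110 111 111 115 121 126 135 143 1
[... 6282 characters left out ...]
 134 127 167 141 110 100 105 136 117 110 109 107 103  82  71  44
188  16  25  46  66  84  97 103 130 112 110 108 102  98 106 142 115 107 102  85  73  47  33  21
189  15  16  20  28  50  81  99 120 106  99  99  98  98 104 138  95  77  66  45  35  21  17  14
190  15  14  14  16  27  69  96 114 104 102  99  95  98 101 104  57  38  25  18  16  15  13  14
191  15  16  15  15  23  58  92 107 110 115 109 105 106 105  74  32  18  14  14  14  13  14  14
198 -12 [306.6 180.6]
198 -5 [303.9 180.6]
198 5 [300.1 180.5]
198 12 [297.4 180.4]
185 -12 [306.7 184.4]
185 -5 [304.  184.3]
185 5 [300.2 184.2]
185 12 [297.6 184.1]
168 -12 [306.8 189.1]
168 -5 [304.2 189.1]
168 5 [300.4 189. ]
168 12 [297.8 188.9]
```

```bash
python3 - <<'E'
from h import *
s=cv2.imread('pics/s12.png')
cv2.imwrite('pics/c7.png',cv2.resize(s[125:197,282:346],None,fx=8,fy=8,interpolation=2))
th=np.radians(-16.7);X=np.array([np.cos(th),np.sin(th),0]);Y=np.array([-X[1],X[0],0])
S=np.array([590,-37,0])
for y in(-88,-70,-80,88):
  for z in (198,187,168):print(y,z,np.round((np.array(proj('side',S+y*Y+[0,0,z]))-[282,125])*8))
E
```

```text
-88 198 [194. 137.]
-88 187 [195. 162.]
-88 168 [196. 204.]
-70 198 [191. 167.]
-70 187 [191. 192.]
-70 168 [193. 234.]
-80 198 [193. 151.]
-80 187 [193. 175.]
-80 168 [194. 217.]
88 198 [158. 460.]
88 187 [159. 486.]
88 168 [161. 528.]
```

View pics/c7.png

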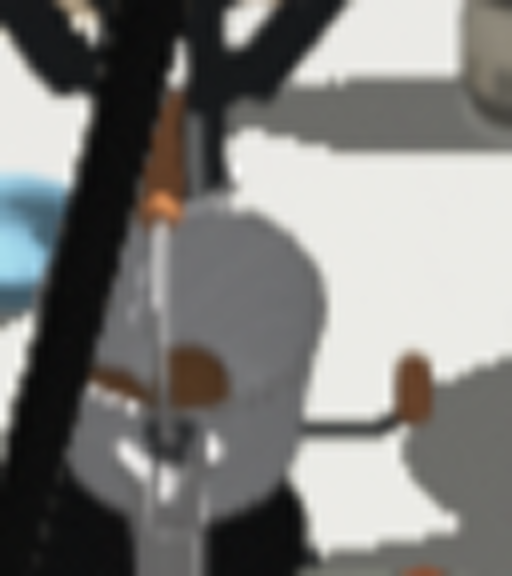

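The left pin sits in its slot mouth, slightly toward +x. The right pin is probably on its flare, since the force pushed the tool to -x. I'll nudge -x with light downward pressure.

Call:
{"op": "step_arm", "data": {
  "motion": [
    [0, [-2, 1, 0], 0],
    [0, [-1, 0, -3], 0],
    [0, [0, 0, 0], 0]
  ]
}}

```text
clock: 24.03
ee_pos: [592.9, -34.8, 242.8]
tcp_rot: [[0.285, 0.959, 0.009], [0.959, -0.285, 0.0], [0.003, 0.009, -1.0]]
force: [-0.1, 0.3, 16.3]
gripper_width: 11.8
grip_force: 60.8
```

Call:
{"op": "step_arm", "data": {
  "motion": [
    [0, [-2, 1, -1], 0],
    [0, [0, 0, -1], 0],
    [0, [0, 0, 0], 0]
  ]
}}

```text
clock: 24.28
ee_pos: [592.2, -34.5, 242.6]
tcp_rot: [[0.285, 0.958, 0.013], [0.959, -0.285, -0.0], [0.003, 0.012, -1.0]]
force: [0.7, 1.2, 22.1]
gripper_width: 12.1
grip_force: 61.4
```

Call:
{"op": "step_arm", "data": {
  "motion": [
    [0, [-2, 0, 0], 0],
    [0, [0, 0, -2], 0],
    [0, [0, 0, 0], 0]
  ]
}}

```text
clock: 24.53
ee_pos: [591.9, -34.5, 242.4]
tcp_rot: [[0.285, 0.958, 0.017], [0.959, -0.285, 0.0], [0.005, 0.016, -1.0]]
force: [0.0, 1.4, 27.1]
gripper_width: 12.1
grip_force: 62.0
```

```bash
python3 - <<'E'
from h import *
o=readout.get_obs();th=np.radians(-16.7);X=np.array([np.cos(th),np.sin(th),0]);Y=np.array([-X[1],X[0],0])
m=np.array(o['moment']);f=np.array(o['force']);print('F',f.round(1),'Mx',m@X,'My',m@Y,'Mz',m[2],'y-lever mm',1000*(m@X)/f[2],'x-lever',-1000*(m@Y)/f[2])
E
python3 tilt.py s13.png | sed -n 1,9p
python3 - <<'E'
import sys;sys.path.insert(0,'.')
import os;os.chdir('.')
from h import *
g=cv2.cvtColor(cv2.imread('pics/s13.png'),cv2.COLOR_BGR2GRAY)
for v in range(178,192):print(v,' '.join('%3d'%k for k in g[v,296:310]))
E
```

```text
F [ 0.   1.4 27.1] Mx -0.08309460957432221 My -0.050915660806504406 Mz -0.028608676143002033 y-lever mm -3.06455171748517 x-lever 1.8777833673062079
[591.9 -34.6 242.4] [ 0.4  1.  26.8]
[301 137   5  16  61] [303.  145.6]
[304 169   6   7  34] [306.4 172.1]
[332 171   3   7  21] [333. 174.]
[294 172   5   2   7] [296.1 172.4]
[331 196   8   7  44] [334.5 199. ]
0 tail [333. 175.] axis [304. 166.]
10 tail [333. 170.] axis [304. 163.]
20 tail [334. 165.] axis [304. 159.]
178 111 112 111 106  68  56  86  82  60  56  78 102 113 109
179 117 133 120 107  64  51  86  85  59  50  75 112 174 128
180 144 196 169 124  76  53  75  81  59  60  86 121 219 167
181 147 225 218 171 107  61  71  71  58  82  94 125 229 180
182 123 188 228 218 176  99 124  94  67  92  95 112 182 144
183 106 126 188 224 204 124 179 166 108 106 100 102 114 112
184 107 105 126 180 183 132 202 201 142 114 102 104 107 107
185 108 106 105 124 154 134 210 205 142 106 103 113 111 109
186 108 108 101 107 140 134 209 197 131 102 104 123 114 109
187 103 105 102 105 134 122 164 165 120 100 105 136 117 110
188  75  88  97 103 129 110 110 123 106  99 106 143 118 106
189  35  53  81  99 120 106  99 102  97  98 105 137 104  81
190  17  27  69  96 115 105 101  99  95  99 101 103  65  41
191  16  22  58  93 107 108 115 109 104 107 106  75  33  19
```

Both pins carry the load evenly, but about 15 mm above the seats. They're caught at the slot throat, roughly 2 mm to +x. Lifting clear to re-centre without friction.

Call:
{"op": "step_arm", "data": {
  "motion": [
    [0, [0, 0, 6], 0],
    [0, [0, 0, 5], 0],
    [0, [0, 0, 2], 0],
    [0, [0, 0, 0], 0]
  ]
}}

```text
clock: 24.92
ee_pos: [586.6, -33.6, 247.9]
tcp_rot: [[0.285, 0.959, 0.003], [0.959, -0.285, -0.001], [0.0, 0.003, -1.0]]
force: [4.9, -1.5, 1.3]
gripper_width: 11.9
grip_force: 59.2
```

```bash
python3 tilt.py s14.png | sed -n 1,9p
python3 - <<'E'
import sys;sys.path.insert(0,'.')
import os;os.chdir('.')
from h import *
g=cv2.cvtColor(cv2.imread('pics/s14.png'),cv2.COLOR_BGR2GRAY)
for v in range(174,194):print(v,' '.join('%3d'%k for k in g[v,296:312]))
E
```

```text
[586.5 -33.5 247.8] [ 4.6 -0.3  1.8]
[303 136   5  16  59] [304.9 144.1]
[306 168   4   6  21] [307.3 170.8]
[333 170   3   8  22] [334.  173.2]
[331 196   8   7  44] [334.5 199. ]
0 tail [335. 174.] axis [306. 165.]
10 tail [335. 169.] axis [306. 161.]
20 tail [336. 163.] axis [306. 157.]
30 tail [336. 158.] axis [307. 153.]
174 115 129 137 134 156 176 151 103 100  78  71  72  71  71  76 103
175 109 110 112 125 149 161 135  96  97  87  86  96  98  93  95 101
176 110 110 111 112 111  91  71  74  89  75  72  89 105 107 106 105
177 110 110 111 110 106  72  53  71  87  67  53  70 101 107 109 109
178 110 111 111 110 107  79  56  75  88  70  51  67 109 110 109 110
179 118 134 120 111 108  95  69  76  89  82  65  97 173 128 110 110
180 143 195 170 128 111  97  67  76  94  77  77 118 219 167 119 111
181 147 224 218 174 130  93  68 130 182 105  88 124 229 179 124 110
182 123 188 228 220 191 122  96 166 208 128  94 112 182 144 115 108
183 106 125 188 225 210 139 114 181 201 137 102 103 114 111 108 109
184 105 105 126 179 185 132 120 188 197 136 104 103 107 109 109 109
185 105 104 103 124 155 123 114 154 175 123 103 114 110 110 108 109
186  95 102 100 107 140 120 105 110 129 108 104 123 113 109 109 109
187  61  72  94 103 135 113 102 100 100  98 105 136 117 105 105 102
188  23  36  79 100 129 100  91  97  97  98 105 140 115  84  76  67
189  15  25  70  96 120 100  95  99  95  97 102 117  81  47  37  26
190  15  25  68  96 114 105 102 101  95  98  99  84  42  20  16  15
191  16  22  59  92 107 109 116 109 105 106 105  71  30  16  15  14
192  16  19  46  91 100 106 112 107 105 107 116  71  29  15  14  14
193  15  17  39  91 100 102 103 102 100 104 120  70  28  16  14  13
```

The left pin is now centred while the force pushes +x, so the right pin is on the opposite flare. That's a yaw error of a few degrees. Raising, turning +0.05 rad and lowering again.

Call:
{"op": "step_arm", "data": {
  "motion": [
    [0, [1, 0, 6], 0],
    [0, [2, 0, 6], 0.025],
    [0, [0, 0, 0], 0.025],
    [0, [0, 0, 0], 0],
    [0, [0, 0, -4], 0]
  ]
}}

```text
clock: 25.38
ee_pos: [588.8, -34.4, 256.3]
tcp_rot: [[0.238, 0.971, 0.001], [0.971, -0.238, -0.001], [-0.0, 0.001, -1.0]]
force: [2.8, -2.2, -0.9]
gripper_width: 12.0
grip_force: 59.5
```

Call:
{"op": "step_arm", "data": {
  "motion": [
    [0, [0, 0, -4], 0],
    [0, [0, 0, -4], 0],
    [0, [0, 0, -4], 0],
    [0, [0, 0, -3], 0],
    [0, [0, 0, 0], 0]
  ]
}}

```text
clock: 25.8
ee_pos: [588.8, -32.6, 240.0]
tcp_rot: [[0.236, 0.972, 0.0], [0.972, -0.236, 0.001], [0.001, 0.0, -1.0]]
force: [5.8, 0.1, -2.9]
gripper_width: 12.0
grip_force: 59.8
```

```bash
cat > q.py <<'E'
from h import *
import sys
o=readout.get_obs();th=np.radians(-16.7);X=np.array([np.cos(th),np.sin(th),0]);Y=np.array([-X[1],X[0],0])
m=np.array(o['moment']);f=np.array(o['force']);r=np.array(o['ee_pos'])-[590,-37,0]
print('x',r@X,'y',r@Y,'z',r[2],'F',f@X,f@Y,f[2],'M',m@X,m@Y,m[2],'yaw',np.degrees(np.arctan2(*np.array(o['tcp_rot'])[[1,0],1])))
g=cv2.cvtColor(snap('side',sys.argv[1]),cv2.COLOR_RGB2GRAY)
for v in range(178,194):print(v,' '.join('%3d'%k for k in g[v,296:312]))
E
python3 q.py s15.png
```

```text
x -2.4487506408850837 y 3.8968238649272857 z 240.04576273188508 F 5.5494710957228675 1.7398066971114463 -2.9335125133325657 M 0.5857285263713253 -1.3927561975481977 -0.30991909820028396 yaw -13.679862478376004
178 111 113 113 115 105  90  89  87  86  80  87  97 111 105 102 105
179 119 135 121 112  97  67  61  78  79  60  62  96 172 125 107 109
180 144 196 169 126  96  58  51  81  86  59  58 109 217 167 118 110
181 148 225 219 172 124  72  54  84  91  67  77 121 229 180 123 110
182 122 188 228 219 189 111  64  80  89  84  90 112 182 144 115 110
183 105 125 187 225 209 122  68 102 126 113 100 103 115 112 110 110
184 107 106 127 179 183 111  78 154 176 128 103 103 108 109 110 110
185 109 107 105 125 153 113 100 182 185 126 104 114 111 109 109 109
186 109 109 102 107 140 116 116 188 176 119 105 123 114 109 109 108
187 109 109 102 104 134 118 111 149 138 108 106 137 117 109 108 109
188 108 107 102 103 131 117 104 106 100  99 106 144 120 110 108 109
189 105 108 102 102 120 110  99 100  98  98 106 143 119 109 109 109
190  85 101  99 101 115 106 101 115 118 104 106 134 116 105 105 102
191  46  64  74  94 107 108 108 113 120 111 112 129 109  84  75  65
192  20  24  49  90 100 105 106 104 106 107 119 101  71  45  36  25
193  14  18  39  90  99 102 103 101 101 103 121  75  33  20  17  15
```

Call:
{"op": "step_arm", "data": {
  "motion": [
    [0, [2, 0, -3], 0],
    [0, [1, 0, -3], 0],
    [0, [0, 0, -3], 0],
    [0, [0, 0, 0], 0]
  ]
}}

```text
clock: 26.18
ee_pos: [590.6, -36.9, 232.8]
tcp_rot: [[0.239, 0.971, -0.002], [0.971, -0.239, -0.003], [-0.003, -0.001, -1.0]]
force: [1.2, -6.2, 6.4]
gripper_width: 12.2
grip_force: 60.6
```

```bash
python3 q.py s16.png
```

```text
x 0.5657326416893473 y 0.30405170150207456 z 232.811195874434 F 2.942220451228526 -5.583440416290563 6.359268494550741 M -0.608619771184746 -0.3904429826866557 -0.2772996496467833 yaw -13.841453789619512
178 141 111  95  97 109 112  99  96  98 106 105  96  95  82  83  88
179 120 132 118 107 103  93  82  93  94  96  92 107 166 117  98 103
180 144 195 170 126  98  68  61  88  83  73  73 115 215 164 114 109
181 147 224 219 174 119  64  54  84  83  62  78 122 229 178 122 112
182 123 188 228 219 186  94  57  75  83  81  90 112 181 143 117 112
183 106 126 187 224 208 113  64  75  95 106  99 102 114 113 111 112
184 107 106 127 180 183 105  67 106 131 116 102 104 108 111 111 111
185 109 107 104 125 151  97  81 164 165 118 104 115 113 112 111 111
186 111 110 102 107 139 108 102 187 174 118 106 123 115 112 112 111
187 111 110 104 104 134 116 106 149 138 108 106 137 120 112 111 111
188 111 110 103 103 130 114 102 104 101  98 106 145 121 111 111 109
189 110 109 102 102 121 108 101 107 100  98 106 143 121 111 109 110
190 109 109 102 101 115 105 107 156 139 108 106 136 118 111 111 110
191 109 109 103 100 106 108 108 144 140 114 112 133 117 111 111 110
192 100 106 101  99 101 104 103 106 112 109 122 130 115 111 110 106
193  67  83  86  97  99 101 102 101 101 104 125 121 109 105 102  81
```

Call:
{"op": "step_arm", "data": {
  "motion": [
    [0, [-1, -3, 2], 0],
    [0, [0, -2, 0], 0],
    [0, [0, 0, -3], 0],
    [0, [0, 0, -3], 0],
    [0, [0, 0, 0], 0]
  ]
}}

```text
clock: 26.65
ee_pos: [589.9, -41.0, 228.6]
tcp_rot: [[0.238, 0.971, -0.001], [0.971, -0.238, -0.003], [-0.003, -0.0, -1.0]]
force: [-0.9, -3.9, 6.5]
gripper_width: 11.6
grip_force: 61.2
```

```bash
python3 q.py s17.png; python3 tilt.py s17b.png | sed -n 1,8p
```

```text
x 1.0340313823254856 y -3.8231631064456475 z 228.63709595205233 F 0.25689979673092966 -4.02966202719158 6.525202419868951 M -0.4623577698521763 -0.05859158101356851 -0.2387596363830031 yaw -13.766340216399868
178 102  95  95 104 110 106 104  98 100 105 106 101  89  74  82  85
179 115 130 115 110 107  98  88  94  93  96 104 117 167 115 100 101
180 142 195 169 126 102  78  66  88  84  75  85 122 217 165 117 108
181 147 225 218 174 119  65  55  86  86  63  79 123 229 180 123 111
182 123 188 227 219 178  90  56  77  84  81  90 112 182 144 116 111
183 107 126 187 224 204 111  65  73  93 105  99 102 115 113 112 112
184 107 105 126 179 182 105  66 103 118 112 102 104 109 113 112 111
185 110 108 105 123 152  98  80 162 157 116 104 116 115 112 111 112
186 111 110 101 106 139 109 101 186 175 119 106 125 117 112 111 111
187 112 110 103 104 135 117 106 150 148 111 106 138 120 112 111 110
188 110 110 103 103 130 115 101 106 110 101 107 143 123 113 112 110
189 110 110 102 101 121 109 101 103  99  99 106 144 122 113 111 111
190 110 109 103 101 115 106 104 135 123 104 105 137 119 111 110 111
191 110 109 103 100 107 107 105 127 123 110 112 133 118 111 110 111
192 108 109 104 101 101 104 102 104 105 107 121 132 116 111 112 111
193 100 104 100 100  99 102 103 102 101 103 125 128 115 111 110 106
[589.9 -41.  228.6] [-0.5 -4.2  7.5]
[301 141   5  13  50] [303.5 146.7]
[309 175   6   3  13] [311.5 175.8]
[332 176   4   7  22] [333.3 179.4]
[331 196   8   7  44] [334.5 199. ]
0 tail [333. 177.] axis [304. 168.]
10 tail [333. 173.] axis [304. 165.]
20 tail [334. 167.] axis [305. 161.]
```

The height matches the seat: TCP 228.6 against 227 expected, with both pins loaded. Releasing the bail and rising.

Call:
{"op": "step_arm", "data": {
  "motion": [
    [0, [0, 0, 1], 0],
    [14, [0, 0, 0], 0],
    [20, [0, 0, 0], 0],
    [35, [0, 0, 0], 0],
    [50, [0, 0, 0], 0]
  ]
}}

```text
clock: 27.17
ee_pos: [589.9, -37.3, 227.9]
tcp_rot: [[0.235, 0.972, -0.002], [0.972, -0.235, 0.001], [0.0, -0.002, -1.0]]
force: [0.0, 1.2, -0.1]
gripper_width: 43.1
grip_force: 0.0
```

```bash
python3 q.py s18.png; python3 tilt.py s18b.png | sed -n 1,8p; python3 - <<'E'
import os;os.chdir('.')
import sys;sys.path.insert(0,'.')
from h import *
th=np.radians(-16.7);X=np.array([np.cos(th),np.sin(th),0]);Y=np.array([-X[1],X[0],0]);S=np.array([590,-37,168.])
print('seated tail',proj('side',S-82*X-[0,0,30]),'bail0',proj('side',S+[0,0,78]))
E
```

```text
x -0.016708603241746604 y -0.32806878583149424 z 227.88727414843402 F -0.33162288958801683 1.1696846934838279 -0.05785753971370004 M 0.026488713811424425 0.007047687463624906 0.018387874438628955 yaw -13.587964686847855
178 151 118 107 110 106 107 108 100  99 110 109  75  75  62  65  74
179 123 134 116 109 102  99  97  97  98 105 106 103 165 109  90  94
180 144 195 167 128 107  81  72  85  88  80  86 119 217 161 114 107
181 147 224 219 174 122  67  54  77  80  64  80 122 229 176 123 111
182 122 188 228 219 179  89  57  83  89  82  91 112 182 144 116 111
183 107 126 187 225 204 107  67  81 103 108  99 102 115 113 112 111
184 109 106 127 179 182 102  65  88 113 111 102 103 108 111 112 111
185 111 109 105 124 152  96  77 154 153 115 103 116 114 112 111 111
186 112 112 103 106 138 102  95 186 172 118 105 125 116 112 112 110
187 112 112 103 104 134 112 101 149 137 108 106 138 120 112 111 110
188 111 111 104 104 130 115 102 105 100  98 107 145 121 111 110 111
189 112 111 103 102 121 109 102 106 100  98 106 143 121 112 110 111
190 111 111 103 101 115 106 110 157 137 107 106 136 119 111 109 110
191 111 109 103 100 107 107 110 145 133 113 113 133 118 111 111 110
192 110 110 105 100 101 104 103 106 108 108 123 130 117 111 110 110
193 105 108 105 101 100 102 102 100 100 103 125 128 114 111 110 105
[590.2 -37.7 228.2] [-0.8  0.5 -0.4]
[303 141   5  13  42] [305.  147.2]
[308 175   6   3  13] [310.9 176.2]
[331 178   4   6  22] [332.5 180.7]
[331 196   8   7  44] [334.5 199. ]
0 tail [333. 178.] axis [304. 169.]
10 tail [334. 173.] axis [305. 166.]
20 tail [334. 168.] axis [305. 162.]
seated tail (np.float64(333.60120895850366), np.float64(178.69725272539768)) bail0 (np.float64(303.65541399090205), np.float64(147.249780735001))
```

Seated: tail at (332.5,180.7) against the expected (333.6,178.7), bail nearly upright. Now up and over to the tail handle, turning the gripper 87°.

Call:
{"op": "step_arm", "data": {
  "motion": [
    [50, [0, 0, 15], 0],
    [50, [0, 0, 35], 0],
    [50, [0, 0, 35], 0],
    [50, [-5, 2, 10], 0.1],
    [50, [-8, 2, 0], 0.117]
  ]
}}

```text
clock: 27.68
ee_pos: [579.8, -34.7, 327.4]
tcp_rot: [[0.017, 1.0, 0.007], [1.0, -0.017, -0.0], [-0.0, 0.007, -1.0]]
force: [-0.3, 0.4, -0.3]
gripper_width: 50.2
grip_force: 0.0
```

Call:
{"op": "step_arm", "data": {
  "motion": [
    [50, [-8, 2, 0], 0.117],
    [50, [-8, 2, 0], 0.117],
    [50, [-8, 2, 0], 0.117],
    [50, [-8, 3, 0], 0.117],
    [50, [-8, 3, 0], 0.117]
  ]
}}

```text
clock: 28.1
ee_pos: [536.9, -22.1, 323.6]
tcp_rot: [[-0.539, 0.842, -0.0], [0.842, 0.539, 0.0], [0.0, -0.0, -1.0]]
force: [-0.2, 0.1, 0.1]
gripper_width: 50.2
grip_force: 0.0
```

Call:
{"op": "step_arm", "data": {
  "motion": [
    [50, [-8, 3, 0], 0.117],
    [50, [-8, 3, 0], 0.117],
    [50, [-6, 3, 0], 0.117],
    [50, [-4, 1, 0], 0.117],
    [50, [0, 0, 0], 0.117]
  ]
}}

```text
clock: 28.52
ee_pos: [510.6, -11.9, 323.7]
tcp_rot: [[-0.915, 0.404, -0.001], [0.404, 0.915, 0.001], [0.001, 0.0, -1.0]]
force: [-0.1, -0.6, -0.4]
gripper_width: 49.9
grip_force: 0.0
```

Call:
{"op": "step_arm", "data": {
  "motion": [
    [50, [0, 0, -20], 0.11],
    [50, [0, 0, -20], 0],
    [50, [0, 0, -10], 0],
    [50, [0, 0, 0], 0],
    [50, [0, 0, 0], 0]
  ]
}}

```text
clock: 28.93
ee_pos: [511.4, -12.4, 273.7]
tcp_rot: [[-0.951, 0.308, -0.001], [0.308, 0.951, -0.0], [0.001, -0.0, -1.0]]
force: [0.3, 0.6, 0.2]
gripper_width: 50.1
grip_force: 0.0
```

Call:
{"op": "step_arm", "data": {
  "motion": [
    [50, [1, 0, -30], 0.01],
    [50, [1, -1, -38], 0],
    [50, [0, 0, -38], 0],
    [50, [0, 0, -30], 0],
    [50, [0, 0, -14], 0]
  ]
}}

```text
clock: 29.35
ee_pos: [512.1, -13.2, 121.2]
tcp_rot: [[-0.955, 0.298, -0.004], [0.298, 0.955, -0.0], [0.004, -0.002, -1.0]]
force: [-0.8, 0.1, 0.0]
gripper_width: 49.8
grip_force: 0.0
```

Call:
{"op": "step_arm", "data": {
  "motion": [
    [50, [0, 0, -8], 0],
    [50, [0, 0, 0], 0],
    [40, [0, 0, 0], 0],
    [34, [0, 0, 0], 0]
  ]
}}

```text
clock: 29.68
ee_pos: [515.3, -13.4, 117.6]
tcp_rot: [[-0.955, 0.298, 0.004], [0.298, 0.955, 0.001], [-0.003, 0.002, -1.0]]
force: [-0.4, 0.2, -0.2]
gripper_width: 34.0
grip_force: 0.0
```

Call:
{"op": "step_arm", "data": {
  "motion": [
    [26, [0, 0, 0], 0],
    [15, [0, 0, 0], 0],
    [5, [0, 0, 0], 0],
    [0, [0, 0, 0], 0],
    [0, [0, 0, 0], 0]
  ]
}}

```text
clock: 30.1
ee_pos: [515.3, -13.5, 116.7]
tcp_rot: [[-0.955, 0.298, 0.004], [0.298, 0.955, 0.0], [-0.004, 0.001, -1.0]]
force: [2.7, -0.6, 3.1]
gripper_width: 24.2
grip_force: 58.9
```

The tail is held with a 24 mm opening. Tipping along the arc of 87 mm radius about the pins.

Call:
{"op": "step_arm", "data": {
  "motion": [
    [0, [-2, 1, 4], 0],
    [0, [-2, 1, 6], 0],
    [0, [-1, 0, 7], 0],
    [0, [-1, 0, 7], 0],
    [0, [0, 0, 8], 0]
  ]
}}

```text
clock: 30.52
ee_pos: [506.0, -11.2, 147.6]
tcp_rot: [[-0.955, 0.298, -0.003], [0.298, 0.955, 0.0], [0.003, -0.001, -1.0]]
force: [2.6, -0.1, -4.0]
gripper_width: 24.2
grip_force: 59.0
```

Call:
{"op": "step_arm", "data": {
  "motion": [
    [0, [0, 0, 7.5], 0],
    [0, [0.5, 0, 7.5], 0],
    [0, [1.5, -0.5, 7.5], 0],
    [0, [2, -0.5, 7.5], 0],
    [0, [2.5, -0.5, 7], 0]
  ]
}}

```text
clock: 30.93
ee_pos: [513.7, -13.1, 185.4]
tcp_rot: [[-0.954, 0.298, -0.001], [0.298, 0.954, 0.0], [0.001, -0.0, -1.0]]
force: [0.0, -0.5, -3.3]
gripper_width: 24.6
grip_force: 59.2
```

Call:
{"op": "step_arm", "data": {
  "motion": [
    [0, [3, -1, 7], 0],
    [0, [3.5, -1, 7], 0],
    [0, [4, -1, 6], 0],
    [0, [0, 0, 0], 0]
  ]
}}

```text
clock: 31.27
ee_pos: [526.6, -16.3, 206.3]
tcp_rot: [[-0.954, 0.298, 0.004], [0.298, 0.954, -0.0], [-0.003, 0.001, -1.0]]
force: [0.1, -0.4, -3.0]
gripper_width: 24.4
grip_force: 59.2
```

```bash
python3 q.py s20.png | head -1
```

```text
x -66.71533125051474 y 1.5798369759559059 z 206.3260366334763 F 0.24650818045277026 -0.3105065270457283 -2.9636866576222562 M -0.026720823384807007 0.1443464197095124 0.012723091050771008 yaw 72.63626871093295
```

```bash
python3 q.py s21.png | sed -n 5,16p; python3 tilt.py s21b.png | sed -n 1,7p
```

```text
181 140 224 208 137  70  31  20  19  19  32  68 119 227 143  49  38
182 110 187 227 209 161  68  20  18  33  68  87 111 177  98  33  16
183  67 118 186 222 191  85  23  22  61  99  98  97  85  43  18  14
184  30  67 121 178 173  79  23  25  72 103  99  77  40  20  15  13
185  17  37  92 123 150  70  22  23  62  95  97  63  27  15  15  14
186  16  30  88 106 136  64  20  20  53  91  97  64  28  15  16  14
187  14  30  88 103 130  61  22  20  52  91  98  85  38  17  15  14
188  15  26  78 100 126  62  31  30  55  91  99  97  43  17  14  13
189  14  26  70  97 119  88  78  76  79  94  99  96  43  18  14  15
190  14  25  68  96 114 104 102  99  93  98  98  81  36  17  15  13
191  15  22  59  92 106 108 115 109 105 106 105  72  31  16  15  13
192  15  20  44  90 100 106 113 108 105 107 116  71  29  15  14  15
[524.2 -16.  204.4] [-0.   0.3 -2.8]
[286 123   6  14  46] [288.  129.5]
[297 157   4   4  10] [298.5 158.4]
[331 196   8   7  44] [334.6 198.9]
0 tail [358. 186.] axis [329. 177.]
10 tail [358. 181.] axis [329. 173.]
20 tail [358. 175.] axis [329. 170.]
```

The left slot is empty: the pinch is stiff enough that the pail lifted out of the forks instead of turning. Finding its pitch before going back.

```bash
python3 - <<'E'
from h import *
o=readout.get_obs();T=np.array(o['ee_pos'])+[0,0,19]
th=np.radians(-16.7);X=np.array([np.cos(th),np.sin(th),0]);Y=np.array([-X[1],X[0],0]);Z=np.array([0,0,1.])
for d in range(-10,61,10):
    f=np.radians(d);R=lambda x,y,z:T+(x*np.cos(f)+z*np.sin(f))*X+(-x*np.sin(f)+z*np.cos(f))*Z+y*Y
    A=R(82,0,30);print(d,'bail',proj('side',R(82,0,108)),'pinLtip',np.round(proj('side',R(82,88,30))),'axis',A.round())
g=cv2.cvtColor(cv2.imread('pics/s21.png'),cv2.COLOR_BGR2GRAY)
for v in range(118,176,2):print(v,' '.join('%3d'%k for k in g[v,276:330:2]))
E
```

```text
-10 bail (np.float64(305.39357607012096), np.float64(116.30754101701075)) pinLtip [298. 162.] axis [597. -38. 267.]
0 bail (np.float64(297.6550885177637), np.float64(120.36992878096252)) pinLtip [296. 166.] axis [603. -40. 253.]
10 bail (np.float64(291.0730300629866), np.float64(125.45910462744608)) pinLtip [295. 171.] axis [607. -41. 239.]
20 bail (np.float64(285.84249730604273), np.float64(131.36685386469063)) pinLtip [294. 175.] axis [608. -41. 224.]
30 bail (np.float64(282.0944170411115), np.float64(137.86571576096435)) pinLtip [295. 180.] axis [607. -41. 208.]
40 bail (np.float64(279.8964657774202), np.float64(144.72181164480827)) pinLtip [297. 184.] axis [603. -40. 194.]
50 bail (np.float64(279.2579144572857), np.float64(151.70585216238382)) pinLtip [299. 188.] axis [597. -38. 180.]
60 bail (np.float64(280.1370693041851), np.float64(158.6017032610158)) pinLtip [303. 192.] axis [588. -35. 167.]
118 160 160 160 160 161 160 160 160 161 160 160  72  11  13  14  22 147 160 160 153  28  23  23  24  24  24  25
120 160 161 161 161 160 161 160 160 160 161 155  44  12  12  14  43 156 161
[... 2360 characters left out ...]
 185 232 234 233 223  63  31
164 108 107 105 105 108  83  14  12  14  42  91  63 121 136 114 114 116 160 193 113 185 182 179 141  97  74 130
166 152 197 191 204 170  47  13  14  14  41 141  60 115 116 114 120 163 160 134 112 197  73  98 132 193 210 231
168 233 234 234 234 228  31  12  13  14  79 152  92 113 114 116 119 120 112 113 111 126 209 232 233 234 234 234
170 234 235 234 234 226  26  13  14  21 128 184 109 112 114 123 113 111 113 113 111 120 229 234 234 234 235 234
172 234 235 234 234 123  13  12  13  32 172 163 111 114 113 114 112 112 113 113 120 207 234 234 234 234 235 234
174 235 234 234 232  77  13  13  15  79 132 128 113 113 114 112 112 113 113 125 222 234 234 234 234 234 234 234
```

The pail is clear of the forks at about 16° pitch and still full. I'll set its pins back in the slots, then try a lighter pinch (target width just under the bar's) so the bar can turn.

Call:
{"op": "step_arm", "data": {
  "motion": [
    [0, [-6, 2, 0], 0],
    [0, [-8, 2, 0], 0],
    [0, [-3, 1, -3], 0],
    [0, [0, 0, -8], 0],
    [0, [0, 0, -10], 0]
  ]
}}

```text
clock: 31.83
ee_pos: [507.7, -10.6, 183.5]
tcp_rot: [[-0.955, 0.297, 0.002], [0.297, 0.955, 0.001], [-0.001, 0.001, -1.0]]
force: [0.9, -0.1, -3.8]
gripper_width: 24.6
grip_force: 59.2
```

Call:
{"op": "step_arm", "data": {
  "motion": [
    [0, [0, 0, -6], 0],
    [0, [0, 0, 0], 0]
  ]
}}

```text
clock: 32.0
ee_pos: [506.1, -11.0, 175.6]
tcp_rot: [[-0.955, 0.298, -0.004], [0.298, 0.955, -0.001], [0.004, -0.002, -1.0]]
force: [-0.1, -0.6, -3.7]
gripper_width: 24.2
grip_force: 59.1
```

```bash
cat > p.py <<'E'
from h import *
from scipy.optimize import minimize_scalar
import sys
im=snap('side',sys.argv[1]);o=readout.get_obs();T=np.array(o['ee_pos'])+[0,0,19]
th=np.radians(-16.7);X=np.array([np.cos(th),np.sin(th),0]);Y=np.array([-X[1],X[0],0]);Z=np.array([0,0,1.])
S=np.array([590,-37,168.]);r=T-S;f=np.array(o['force'])
print('t %.1f'%o['clock'],'tail x %.1f y %.1f z %.1f r %.1f'%(r@X,r@Y,r[2],np.hypot(r@X,r[2])),'phi if seated %.1f'%(20.1+np.degrees(np.arctan2(r[2],-(r@X)))),'F',round(f@X,1),round(f@Y,1),round(f[2],1),'grip',round(o['grip_force'],1),round(o['gripper_width'],1))
h=cv2.cvtColor(im,cv2.COLOR_RGB2HSV);m=((h[:,:,0]>4)&(h[:,:,0]<22)&(h[:,:,1]>100)&(h[:,:,2]>60)).astype(np.uint8);m[:,:262]=0;m[:,345:]=0;m[:100]=0;m[230:]=0
n,l,st,ce=cv2.connectedComponentsWithStats(m)
for i in range(1,n):
    if st[i,4]>3:print(' blob',st[i].tolist(),ce[i].round(1))
def P(d,x,y,z):
    a=np.radians(d);return T+(x*np.cos(a)+z*np.sin(a))*X+(-x*np.sin(a)+z*np.cos(a))*Z+y*Y
for d in range(0,121,10):print(d,'bail',np.round(proj('side',P(d,82,0,108)),1),'pin',np.round(proj('side',P(d,82,88,30)),1),'axis-S',round((P(d,82,0,30)-S)@X,1),round((P(d,82,0,30)-S)[2],1))
g=cv2.cvtColor(im,cv2.COLOR_RGB2GRAY)
for v in range(176,193):print(v,' '.join('%3d'%k for k in g[v,296:312]))
E
python3 p.py s22.png
```

```text
t 32.0 tail x -87.2 y 0.9 z 27.4 r 91.4 phi if seated 37.6 F 0.5 0.4 -2.5 grip 59.2 24.3
 blob [302, 165, 7, 5, 26] [304.8 166.9]
 blob [331, 196, 8, 7, 44] [334.5 199. ]
0 bail [305.1 129.6] pin [303.4 174.8] axis-S -5.2 57.4
10 bail [298.5 134.5] pin [302.1 179.1] axis-S -1.2 42.7
20 bail [293.3 140.2] pin [301.7 183.5] axis-S 0.1 27.6
30 bail [289.5 146.5] pin [302.4 187.8] axis-S -1.2 12.4
40 bail [287.2 153.2] pin [304. 192.] axis-S -5.1 -2.3
50 bail [286.5 159.9] pin [306.5 195.8] axis-S -11.5 -16.1
60 bail [287.3 166.6] pin [309.9 199.3] axis-S -20.2 -28.6
70 bail [289.5 173. ] pin [313.9 202.3] axis-S -31.0 -39.4
80 bail [293. 179.] pin [318.5 204.8] axis-S -43.4 -48.1
90 bail [297.6 184.4] pin [323.6 206.6] axis-S -57.2 -54.6
100 bail [303.3 189.1] pin [328.9 207.8] axis-S -71.9 -58.5
110 bail [309.8 192.9] pin [334.5 208.4] axis-S -87.1 -59.9
120 bail [317.  195.9] pin [340.1 208.2] axis-S -102.2 -58.6
176 109 111 111 111 106  72  65 108 115  81  82 105 114 115 113 113
177 109 111 111 110 107  76  79 168 164  93  96 108 112 113 114 114
178 109 111 109 109 107  90 101 201 19
[... 281 characters left out ...]
 112 182 146 118 114
183  71 121 187 220 146 113 122 159 140 116 100 102 115 114 113 112
184  40  89 125 174 139 113 109 114 127 115 103 104 110 113 113 112
185  23  61  96 117 116 110 109 109 115 104 103 114 114 113 113 111
186  15  36  89 100 110 106 106 108 104 100 104 124 118 114 111 108
187  16  31  88 101 123  97  99 102  99  98 105 134 115 107 106  93
188  15  27  78  99 126  79  68  72  77  94 103 127  88  71  69  56
189  14  26  70  97 119  89  81  80  81  95 100 105  54  29  23  22
190  14  25  69  95 114 104 101  99  93  98  99  82  36  16  14  15
191  15  22  59  92 107 109 115 109 104 106 106  71  30  15  15  14
192  14  19  45  90 100 106 112 108 105 107 116  72  28  15  15  15
```

Call:
{"op": "step_arm", "data": {
  "motion": [
    [0, [0, 0, -8], 0],
    [0, [0, 0, -7], 0],
    [0, [0, 0, -5], 0],
    [0, [0, 0, -4], 0],
    [0, [0, 0, 0], 0]
  ]
}}

```text
clock: 32.47
ee_pos: [506.8, -11.0, 152.6]
tcp_rot: [[-0.954, 0.298, -0.002], [0.298, 0.954, -0.0], [0.002, -0.001, -1.0]]
force: [-0.5, -0.4, -3.4]
gripper_width: 24.7
grip_force: 59.1
```

```bash
python3 p.py s23.png | grep -v -E "^[0-9]+ bail"
```

```text
t 32.5 tail x -86.8 y 1.1 z 4.2 r 86.9 phi if seated 22.8 F 0.8 0.2 -2.5 grip 59.2 24.1
 blob [302, 171, 7, 5, 27] [304.7 173.2]
 blob [331, 196, 8, 7, 44] [334.5 199. ]
176 115 111  98  92  97 130 120  82  80  80  99 109 166 171 179 177
177 141 121  96  89  99 114 154 132 159 152 138 125 160 155 146 150
178 130 120 117 116 113 106 147 148 146 137 119 114 127 130 139 132
179 118 135 129 120 106  82 114 144 101  78  76 104 177 143 136 120
180 144 196 171 129  98  64  86 142 140  79  64 111 219 175 133 117
181 147 224 219 174 124  69  68 117 145  87  78 122 229 183 128 114
182 122 188 228 219 189  99  61  88 113  92  91 112 182 145 119 115
183 106 126 187 225 209 112  77 155 163 123 101 103 115 115 113 113
184 106 106 127 180 184 109  96 199 197 134 104 104 110 113 114 114
185 107 106 104 124 153 114 114 205 186 124 104 115 114 114 114 113
186 102 106 102 107 140 118 112 160 140 107 104 125 118 114 114 113
187  95 105 102 103 134 117 108 118 103  98 106 138 121 114 113 113
188  89 104 102 103 131 118 132 179 124 100 106 146 124 114 113 112
189  69  99 100 101 121 113 133 175 126 102 106 144 123 114 114 112
190  43  91  99 101 114 107 114 126 106 100 106 137 121 115 112 113
191  24  63  92  99 106 108 116 110 107 106 113 133 118 113 113 112
192  15  31  65  93 100 106 112 108 104 107 121 122 115 113 112 108
```

Call:
{"op": "step_arm", "data": {
  "motion": [
    [0, [0, 0, -3], 0],
    [0, [0, 0, -3], 0],
    [0, [0, 0, -2], 0],
    [0, [0, 0, 0], 0]
  ]
}}

```text
clock: 32.85
ee_pos: [507.8, -10.9, 145.6]
tcp_rot: [[-0.955, 0.298, 0.0], [0.298, 0.955, 0.0], [-0.0, 0.0, -1.0]]
force: [-1.2, -0.6, -1.5]
gripper_width: 24.2
grip_force: 59.3
```

Call:
{"op": "step_arm", "data": {
  "motion": [
    [23.5, [0, 0, 0], 0],
    [23.5, [0, 0, 0], 0],
    [23.5, [0, 0, 0], 0]
  ]
}}

```text
clock: 33.1
ee_pos: [507.7, -10.9, 145.9]
tcp_rot: [[-0.955, 0.298, 0.0], [0.298, 0.955, 0.0], [-0.0, 0.0, -1.0]]
force: [0.2, -0.1, -2.1]
gripper_width: 24.4
grip_force: 59.3
```

Call:
{"op": "step_arm", "data": {
  "motion": [
    [24.2, [0, 0, 0], 0],
    [24.2, [0, 0, 0], 0],
    [24.2, [0, 0, 0], 0]
  ]
}}

```text
clock: 33.35
ee_pos: [507.7, -10.9, 145.9]
tcp_rot: [[-0.955, 0.298, 0.0], [0.298, 0.955, 0.0], [-0.0, 0.0, -1.0]]
force: [-0.8, 0.6, -2.1]
gripper_width: 24.3
grip_force: 53.8
```

```bash
python3 p.py s24.png | grep -v -E "^[0-9]+ bail"
```

```text
t 33.4 tail x -86.3 y 1.3 z -3.2 r 86.4 phi if seated 18.0 F -0.0 0.3 -3.4 grip 53.8 24.6
 blob [302, 173, 6, 5, 25] [304.4 174.8]
 blob [331, 196, 8, 7, 44] [334.5 199. ]
176 113 111 111 104 113 143  89  63  62  58  55  56  70 112 138 177
177 109 109 108 103  97 143 100  68  66  69  72  75 113 175 181 175
178 100  99  94  94  89 121 119  88  99 112 156 151 166 172 164 149
179 124 148 143 162 153 134 148 123 121 117 150 153 198 150 137 144
180 150 204 184 165 142 115 135 136 103  85 100 126 222 179 146 133
181 148 225 219 175 116  77 109 161 101  68  88 124 230 190 147 121
182 123 188 228 218 177  92  90 149 137  95  92 112 183 155 130 117
183 106 125 188 224 204 105  74 108 136 117 101 103 119 120 116 115
184 107 106 126 180 182  96  67 106 122 113 103 105 111 114 113 114
185 110 107 105 124 152  86  90 178 156 114 104 115 114 114 114 116
186 109 108 102 108 138  99 113 206 173 117 106 124 117 114 113 115
187 107 108 103 104 134 111 110 163 144 109 106 138 120 114 113 113
188 106 107 103 103 130 115 103 110 108 100 107 146 124 115 114 113
189 100 105 102 102 121 111 115 129 104  98 105 145 123 114 114 113
190  92 104 102 101 115 110 141 181 119 100 106 138 122 114 113 112
191  71  98 101 100 107 110 127 158 118 106 113 134 119 114 112 112
192  45  80  94  99 100 105 106 109 106 107 121 123 115 113 112 111
```

The grip force eases with the commanded width. Stepping it up.

Call:
{"op": "step_arm", "data": {
  "motion": [
    [24.8, [0, 0, 0], 0],
    [24.8, [0, 0, 0], 0]
  ]
}}

```text
clock: 33.57
ee_pos: [507.7, -10.9, 145.8]
tcp_rot: [[-0.955, 0.298, 0.0], [0.298, 0.955, 0.0], [-0.0, 0.0, -1.0]]
force: [0.8, -0.3, -2.3]
gripper_width: 24.8
grip_force: 35.9
```

Call:
{"op": "step_arm", "data": {
  "motion": [
    [25.3, [0, 0, 0], 0],
    [25.3, [0, 0, 0], 0]
  ]
}}

```text
clock: 33.73
ee_pos: [507.7, -10.9, 145.9]
tcp_rot: [[-0.955, 0.298, 0.0], [0.298, 0.955, 0.0], [-0.0, 0.0, -1.0]]
force: [0.7, -0.1, -2.2]
gripper_width: 25.3
grip_force: 20.9
```

Call:
{"op": "step_arm", "data": {
  "motion": [
    [25.6, [0, 0, 0], 0],
    [25.6, [0, 0, 0], 0]
  ]
}}

```text
clock: 33.9
ee_pos: [507.7, -10.9, 145.9]
tcp_rot: [[-0.955, 0.298, 0.0], [0.298, 0.955, 0.0], [-0.0, 0.0, -1.0]]
force: [-0.2, 1.1, -1.6]
gripper_width: 25.5
grip_force: 12.1
```

Call:
{"op": "step_arm", "data": {
  "motion": [
    [25.6, [0, 0, 6], 0],
    [25.6, [0.5, 0, 7.5], 0],
    [25.6, [2, -0.5, 7.5], 0],
    [25.6, [2.5, -0.5, 7], 0],
    [25.6, [0, 0, 0], 0]
  ]
}}

```text
clock: 34.32
ee_pos: [512.8, -12.5, 175.4]
tcp_rot: [[-0.954, 0.298, 0.0], [0.298, 0.954, 0.0], [-0.0, 0.0, -1.0]]
force: [-3.1, -0.6, -0.8]
gripper_width: 25.6
grip_force: 12.0
```

```bash
python3 p.py s25.png | grep -v -E "^[2-9]0 bail|^1.0 bail"
```

```text
t 34.4 tail x -81.2 y 1.3 z 25.6 r 85.1 phi if seated 37.6 F -2.4 -1.0 -0.1 grip 12.1 25.6
 blob [285, 145, 4, 13, 45] [286.6 151.2]
 blob [305, 173, 4, 3, 7] [306.3 173.7]
 blob [331, 196, 8, 7, 44] [334.5 199. ]
0 bail [302.7 130.2] pin [301.1 175.4] axis-S 0.8 55.6
10 bail [296.2 135.1] pin [299.8 179.7] axis-S 4.8 40.9
176 180 154 125 116 116 114 113 107  83  89  94 104 108 114 128 173
177 153 178 150 125 117 113 116 120 134 117 105 109 112 119 147 150
178 115 156 179 152 123 112 124 133 136 118 110 111 122 119 137 124
179 117 139 164 184 154 117 111 108  94  99 109 121 177 133 119 115
180 146 195 175 172 185 132  85  67  58  72  99 125 219 169 124 115
181 148 224 218 172 174 176 106  62  48  55  91 125 229 181 128 116
182 123 188 227 215 191 163 104  73  60  76  91 112 181 146 120 116
183 105 125 187 223 201 117  71  64  80 103  99 102 116 115 115 115
184 104 104 126 179 177 100  81  62  89 107 102 103 109 114 115 115
185  97 104 104 123 152 120 176 105  85  98 103 114 114 115 115 115
186  74  99  99 106 140 138 212 133  88  95 104 123 117 114 115 114
187  40  74  95 104 134 126 168 124 100  97 105 136 120 114 114 114
188  20  42  80 100 128 113 112 108 102  98 106 143 123 113 114 113
189  15  26  70  95 112 133 139 111  98  98 106 142 122 114 114 113
190  15  23  68  93 102 153 187 129  97  98 106 135 119 114 113 114
191  16  21  58  92 100 129 161 124 105 106 112 131 117 113 113 112
192  14  18  45  89  99 103 110 106 105 107 121 128 115 112 112 112
```

It now turns in the forks: the bail blob is at φ≈38° and the pins are seated. Continuing the arc, slower as the nuts come out.

Call:
{"op": "step_arm", "data": {
  "motion": [
    [25.6, [2, -0.5, 7.5], 0],
    [25.6, [3, -1, 7], 0],
    [25.6, [3.5, -1, 6.5], 0],
    [25.6, [4, -1, 6], 0],
    [25.6, [4.5, -1.5, 6], 0]
  ]
}}

```text
clock: 34.78
ee_pos: [529.1, -17.1, 207.3]
tcp_rot: [[-0.954, 0.298, -0.002], [0.298, 0.954, 0.0], [0.002, -0.0, -1.0]]
force: [-4.2, -0.1, 1.4]
gripper_width: 25.6
grip_force: 12.2
```

Call:
{"op": "step_arm", "data": {
  "motion": [
    [25.6, [5, -1.5, 5], 0],
    [25.6, [5.5, -1.5, 5], 0],
    [25.6, [4, -1, 3], 0],
    [25.6, [0, 0, 0], 0],
    [25.6, [0, 0, 0], 0]
  ]
}}

```text
clock: 35.2
ee_pos: [544.6, -21.4, 221.0]
tcp_rot: [[-0.954, 0.299, 0.0], [0.299, 0.954, 0.0], [-0.0, 0.0, -1.0]]
force: [-4.9, -0.0, 3.7]
gripper_width: 25.8
grip_force: 11.7
```

```bash
python3 p.py s26.png | grep -v -E "^[2-5]0 bail|^1.0 bail"
```

```text
t 35.2 tail x -48.1 y 1.8 z 71.9 r 86.5 phi if seated 76.3 F -4.5 -1.5 3.4 grip 11.7 25.7
 blob [274, 157, 5, 12, 43] [276.4 162.8]
 blob [331, 196, 8, 7, 44] [334.5 199. ]
0 bail [289.1 114.8] pin [287.3 161. ] axis-S 33.9 101.9
10 bail [282.5 120. ] pin [286.  165.6] axis-S 37.9 87.2
60 bail [272.  153.8] pin [294.7 186.9] axis-S 18.9 15.9
70 bail [274.5 160.5] pin [298.9 190. ] axis-S 8.2 5.1
80 bail [278.2 166.7] pin [303.7 192.6] axis-S -4.3 -3.7
90 bail [283.1 172.4] pin [308.9 194.5] axis-S -18.1 -10.1
176 142 117 115 117 116 120 147 166 174 180 185 187 190 192 195 199
177 131 116 115 116 113 126 153 163 165 169 174 179 181 184 186 190
178 121 116 115 114 108 128 146 152 155 158 163 169 176 175 178 181
179 118 136 123 110 104 115 117 125 131 145 150 156 200 169 168 173
180 141 195 169 119  89  80  72  80  91 123 131 139 223 186 162 162
181 151 223 216 161 105  80  80  73  64  93 106 127 229 191 155 150
182 125 187 226 216 204 181 168 150  88  87  93 112 182 154 137 138
183 103 124 186 223 217 173 153 152 111 106  99 102 115 119 122 127
184 101 101 125 178 180 111  98 103 106 108 101 103 109 113 114 117
185  95  94 100 123 151 118 171 125  93  98 101 112 112 111 111 111
186  70  80  95 105 139 136 207 138  90  95 103 121 113 109 109 109
187  36  51  90 102 134 124 163 111  92  96 104 133 114 107 108 107
188  17  31  78  99 128 112 106  77  76  93 104 138 105 101 101 103
189  14  25  69  94 113 131 116  87  80  94 100 115  72  64  69  71
190  15  25  67  92 105 160 176 121  94  97  98  82  39  24  28  30
191  13  22  58  91 101 136 158 122 105 106 105  71  30  15  15  15
192  15  19  45  89  98 102 110 106 104 106 115  70  27  15  14  14
```

Call:
{"op": "step_arm", "data": {
  "motion": [
    [25.6, [4, -1, 3], 0],
    [25.6, [4, -1, 2], 0],
    [25.6, [4, -1, 2], 0],
    [25.6, [4, -1, 1.5], 0],
    [25.6, [4, -1, 1.5], 0]
  ]
}}

```text
clock: 35.67
ee_pos: [564.5, -27.0, 231.5]
tcp_rot: [[-0.954, 0.299, 0.0], [0.299, 0.954, -0.001], [-0.001, -0.0, -1.0]]
force: [-6.5, -1.6, 6.5]
gripper_width: 25.8
grip_force: 10.7
```

Call:
{"op": "step_arm", "data": {
  "motion": [
    [25.6, [4, -1, 1], 0],
    [25.6, [4, -1.5, 1], 0],
    [25.6, [4, -1, 0.5], 0],
    [25.6, [4, -1.5, 0.5], 0],
    [25.6, [4, -1, 0], 0]
  ]
}}

```text
clock: 36.08
ee_pos: [586.2, -33.3, 235.7]
tcp_rot: [[-0.954, 0.299, 0.005], [0.299, 0.954, -0.001], [-0.005, 0.001, -1.0]]
force: [-3.2, -1.0, 9.2]
gripper_width: 25.7
grip_force: 9.2
```

Call:
{"op": "step_arm", "data": {
  "motion": [
    [25.6, [4, -1.5, 0], 0],
    [25.6, [4, -1, -0.5], 0],
    [25.6, [4, -1.5, -0.5], 0],
    [25.6, [0, 0, 0], 0],
    [25.6, [0, 0, 0], 0]
  ]
}}

```text
clock: 36.5
ee_pos: [599.6, -37.1, 235.1]
tcp_rot: [[-0.954, 0.299, 0.008], [0.299, 0.954, -0.001], [-0.008, 0.002, -1.0]]
force: [-2.1, -0.6, 8.3]
gripper_width: 25.9
grip_force: 8.2
```

```bash
python3 p.py s27.png | grep -v -E "^[0-7]0 bail|^0 bail"
```

```text
t 36.5 tail x 9.2 y 2.7 z 86.2 r 86.6 phi if seated 116.2 F -0.6 -0.7 8.6 grip 8.2 25.4
 blob [304, 141, 4, 8, 25] [305.5 144.8]
 blob [276, 171, 5, 12, 39] [278.4 176.6]
 blob [287, 188, 12, 15, 112] [292.8 195.3]
 blob [331, 196, 8, 7, 44] [334.5 199. ]
80 bail [257.2 162.4] pin [281.9 188.2] axis-S 52.9 10.6
90 bail [262.4 168.1] pin [287.2 190.1] axis-S 39.2 4.2
100 bail [268.6 173.1] pin [292.8 191.4] axis-S 24.5 0.2
110 bail [275.5 177.2] pin [298.5 192. ] axis-S 9.3 -1.2
120 bail [283.1 180.3] pin [304.2 191.8] axis-S -5.9 0.1
176 228 175 188 175 169 168 168 168 167 166 164 163 161 159 157 157
177 226 179 190 171 161 160 159 158 158 157 155 155 153 152 150 149
178 169 135 169 163 155 152 151 150 148 147 146 146 151 144 142 141
179  90 101 138 166 143 129 123 125 132 138 137 140 187 146 131 131
180 122 183 166 164 111  84  78  86 101 121 123 132 219 172 130 121
181 137 222 216 176 102  61  70  66  68  92 103 125 228 182 128 115
182 110 186 227 215 171 101 147 123  75  85  93 111 180 145 118 112
183  71 122 186 221 198 119 143 140 102 104  99 101 113 111 110 109
184  82 121 130 177 176 104 102 106 106 107 100 102 105 108 108 107
185 108 108 104 123 150 117 172 125  94  98 101 112 108 107 105 103
186  78  64  91 105 139 134 207 139  90  96 103 117 107 100  83  72
187  27  33  87 103 133 122 163 117  95  96 102 117  83  65  45  32
188  16  27  77  99 127 108 105  91  98  98 100 106  55  26  18  17
189  16  25  68  94 109 107 111  93  96  97  98  96  43  18  14  14
190  18  25  67  92 102 149 185 125  96  97  97  80  36  16  14  15
191  22  22  58  90 101 140 185 131 105 104 104  71  30  15  15  14
192  26  20  44  89  96 107 132 112 105 106 114  71  28  16  15  15
```

Call:
{"op": "step_arm", "data": {
  "motion": [
    [25.6, [4, -1, -1], 0],
    [25.6, [4, -1.5, -1], 0],
    [25.6, [4, -1, -1.5], 0],
    [25.6, [0, 0, 0], 0],
    [25.6, [0, 0, 0], 0]
  ]
}}

```text
clock: 36.97
ee_pos: [612.6, -40.8, 232.2]
tcp_rot: [[-0.954, 0.299, 0.011], [0.299, 0.954, -0.001], [-0.011, 0.002, -1.0]]
force: [-0.2, -2.1, 9.5]
gripper_width: 26.2
grip_force: 8.0
```

Call:
{"op": "step_arm", "data": {
  "motion": [
    [25.6, [-5, 1.5, 1], 0],
    [25.6, [5, -1.5, -1], 0],
    [25.6, [0, 0, 0], 0],
    [25.6, [0, 0, 0], 0],
    [25.6, [0, 0, 0], 0]
  ]
}}

```text
clock: 37.38
ee_pos: [612.0, -40.6, 231.9]
tcp_rot: [[-0.954, 0.299, 0.01], [0.299, 0.954, -0.001], [-0.01, 0.002, -1.0]]
force: [0.2, -0.8, 8.4]
gripper_width: 25.9
grip_force: 7.9
```

```bash
python3 p.py s28.png | head -7; python3 - <<'E'
import sys,os;os.chdir('.');sys.path.insert(0,'.')
from h import *
t=snap('top','t28.png')
h=cv2.cvtColor(cv2.imread('pics/s28.png'),cv2.COLOR_BGR2HSV)
m=((h[:,:,0]>4)&(h[:,:,0]<22)&(h[:,:,1]>100)&(h[:,:,2]>60))
for v in range(160,222):print(v,''.join('#' if k else '.' for k in m[v,265:325]))
E
```

```text
t 37.4 tail x 22.1 y 2.9 z 82.9 r 85.8 phi if seated 125.0 F 0.4 -1.8 8.3 grip 7.9 25.8
 blob [300, 142, 3, 7, 17] [301.1 145.2]
 blob [279, 174, 4, 13, 31] [280.4 179.3]
 blob [291, 188, 8, 15, 72] [295.2 196.9]
 blob [308, 197, 1, 4, 4] [308.  198.5]
 blob [331, 196, 8, 7, 44] [334.5 199. ]
0 bail [260.9 110.7] pin [258.9 157.1] axis-S 104.1 112.9
160 ............................................................
161 ............................................................
162 ............................................................
163 ............................................................
164 ............................................................
165 ............................................................
166 ............................................................
167 ............................................................
168 ............................................................
169 ............................................................
170 ............................................................
171 .............................
[... 2581 characters left out ...]
..................................................
212 ............................................................
213 ............................................................
214 ............................................................
215 ............................................................
216 ............................................................
217 ............................................................
218 ............................................................
219 ............................................................
220 ............................................................
221 ............................................................
```

φ is 125° and the nuts show in the bowl near (295,197). Bringing the pail back along the same arc.

Call:
{"op": "step_arm", "data": {
  "motion": [
    [25.6, [-5, 1.5, 2.5], 0],
    [25.6, [-7, 2, 2], 0],
    [25.6, [-7, 2, 1], 0],
    [25.6, [-7, 2, 0], 0],
    [25.6, [-7, 2, -0.5], 0]
  ]
}}

```text
clock: 37.9
ee_pos: [574.3, -29.5, 232.9]
tcp_rot: [[-0.955, 0.298, 0.0], [0.298, 0.955, 0.0], [-0.0, 0.0, -1.0]]
force: [0.0, 0.3, -2.6]
gripper_width: 25.9
grip_force: 7.1
```

Call:
{"op": "step_arm", "data": {
  "motion": [
    [25.6, [-7, 2, -1], 0],
    [25.6, [-7, 2, -1.5], 0],
    [25.6, [-7, 2, -2], 0],
    [25.6, [-6.5, 2, -3], 0],
    [25.6, [-6.5, 2, -3.5], 0]
  ]
}}

```text
clock: 38.32
ee_pos: [541.2, -20.0, 222.1]
tcp_rot: [[-0.955, 0.298, 0.002], [0.298, 0.955, -0.0], [-0.002, 0.0, -1.0]]
force: [4.6, -2.1, -5.5]
gripper_width: 26.0
grip_force: 8.0
```

Call:
{"op": "step_arm", "data": {
  "motion": [
    [25.6, [-6, 2, -4], 0],
    [25.6, [-6, 1.5, -4.5], 0],
    [25.6, [-5, 1.5, -5], 0],
    [25.6, [-5, 1.5, -5.5], 0],
    [25.6, [0, 0, 0], 0]
  ]
}}

```text
clock: 38.73
ee_pos: [520.8, -13.9, 203.1]
tcp_rot: [[-0.955, 0.298, 0.006], [0.298, 0.955, -0.001], [-0.006, 0.001, -1.0]]
force: [7.0, -1.7, -3.9]
gripper_width: 25.8
grip_force: 11.2
```

```bash
python3 p.py s29.png | grep -v -E "^[0-2]0 bail|^[7-9]0 bail|^1.0 bail"
```

```text
t 38.8 tail x -72.7 y 2.3 z 54.6 r 90.9 phi if seated 57.0 F 7.0 0.2 -4.8 grip 11.1 25.6
 blob [279, 147, 5, 14, 41] [281.1 153.6]
 blob [335, 157, 2, 3, 5] [335.4 158.2]
 blob [291, 188, 8, 15, 73] [295.2 196.8]
 blob [308, 197, 2, 5, 6] [308.2 199.2]
 blob [331, 196, 8, 7, 45] [334.6 199. ]
0 bail [299.1 120.9] pin [297.4 166.8] axis-S 9.3 84.6
30 bail [283.5 138.4] pin [296.5 180.2] axis-S 13.3 39.5
40 bail [281.2 145.2] pin [298.2 184.5] axis-S 9.4 24.8
50 bail [280.6 152.2] pin [300.8 188.5] axis-S 3.0 11.0
60 bail [281.4 159.1] pin [304.2 192.1] axis-S -5.7 -1.4
176 142 113 110 112 114 107 103  90  81  83  97 109 112 114 115 117
177 108 103 103 106 106  90  77  64  57  56  70  90 107 114 115 116
178 107 106  99 100  99  84  65  62  58  48  51  78 115 114 115 115
179 116 130 110 103 100  93  84  81  78  57  50  89 173 129 113 115
180 141 194 163 122 108  89  80  72  68  54  57 108 217 168 122 116
181 144 224 216 172 129  82  62  70  74  63  77 121 229 180 125 115
182 112 187 227 218 189 107  76 149 162 106  92 111 182 145 116 117
183  66 117 186 224 209 129  95 183 193 133 102 102 114 112 111 114
184  29  67 120 179 184 125 100 149 159 123 103 103 108 108 110 112
185  15  36  92 123 152  97  87 103 111 104 101 112 111 110 110 110
186  15  32  88 105 136  76  82 105 102  99 103 121 112 109 109 108
187  18  38  89 102 130  80 105 162 135 105 105 133 115 109 108 108
188  32  50  86 101 127  85  99 147 126 103 106 139 113 106 107 107
189  45  58  84  99 118  96  95 104  99  98 101 116  82  86 100 106
190  54  62  84  98 114 104 102  99  94  97  98  83  43  50  74  96
191  56  62  79  96 106 108 116 109 104 105 105  71  30  22  37  63
192  56  60  71  94 101 106 112 107 105 106 116  71  29  17  18  26
```

The pins rode up about 9 mm in the slots. Lowering before continuing so they seat again.

Call:
{"op": "step_arm", "data": {
  "motion": [
    [25.6, [0, 0, -6], 0],
    [25.6, [0, 0, -6], 0],
    [25.6, [0, 0, -6], 0],
    [25.6, [0, 0, 0], 0]
  ]
}}

```text
clock: 39.12
ee_pos: [517.4, -13.0, 183.6]
tcp_rot: [[-0.955, 0.298, -0.004], [0.298, 0.955, 0.0], [0.004, -0.001, -1.0]]
force: [0.2, 0.2, 0.7]
gripper_width: 25.9
grip_force: 11.5
```

```bash
python3 p.py s30.png | grep -v -E "^[01]0 bail|^[6-9]0 bail|^1.0 bail|^17|^18[0-4]"
```

```text
t 39.2 tail x -76.2 y 2.2 z 35.2 r 83.9 phi if seated 44.9 F -0.3 0.2 0.8 grip 11.4 25.6
 blob [280, 149, 6, 14, 43] [282.7 155.3]
 blob [336, 162, 2, 4, 6] [336.3 163.8]
 blob [291, 188, 8, 15, 73] [295.2 196.8]
 blob [308, 197, 1, 4, 4] [308.  198.5]
 blob [331, 196, 8, 7, 44] [334.5 199. ]
0 bail [300.7 127.3] pin [299.  172.7] axis-S 5.8 65.2
20 bail [288.9 138. ] pin [297.4 181.4] axis-S 11.1 35.3
30 bail [285.2 144.4] pin [298.1 185.8] axis-S 9.8 20.2
40 bail [283.  151.1] pin [299.7 190. ] axis-S 5.9 5.5
50 bail [282.3 157.9] pin [302.3 193.9] axis-S -0.5 -8.3
185  67  92 102 123 152 103  68 105 125 108 102 115 113 111 114 115
186  32  63  93 105 139 107  89 157 156 115 105 124 115 110 112 114
187  19  41  89 103 133 114 102 142 135 107 105 136 118 110 111 113
188  32  51  86 101 129 109 100 104 100  98 105 145 121 111 110 113
189  47  58  84 100 120 104 101 109  99  98 106 143 120 111 109 111
190  54  61  83  98 115 106 118 165 138 107 106 135 116 109 109 110
191  56  61  79  96 107 109 115 151 136 114 112 129 114 108 108 110
192  56  61  71  94 100 104 103 107 109 107 120 116 108 107 107 108
```

Call:
{"op": "step_arm", "data": {
  "motion": [
    [25.6, [-2.5, 1, -7], 0],
    [25.6, [-2, 0.5, -7], 0],
    [25.6, [-1.5, 0.5, -7.5], 0],
    [25.6, [-1, 0, -7.5], 0],
    [25.6, [0, 0, -7], 0]
  ]
}}

```text
clock: 39.58
ee_pos: [512.2, -11.4, 148.6]
tcp_rot: [[-0.955, 0.298, 0.001], [0.298, 0.955, 0.0], [-0.001, 0.0, -1.0]]
force: [2.3, -0.5, 1.8]
gripper_width: 25.5
grip_force: 11.8
```

Call:
{"op": "step_arm", "data": {
  "motion": [
    [25.6, [0.5, 0, -7], 0],
    [25.6, [1, 0, -7], 0],
    [25.6, [1.5, -0.5, -7], 0],
    [25.6, [2, -0.5, -6], 0],
    [25.6, [0, 0, 0], 0]
  ]
}}

```text
clock: 40.0
ee_pos: [517.6, -12.8, 121.3]
tcp_rot: [[-0.954, 0.298, 0.0], [0.298, 0.954, -0.001], [-0.0, -0.001, -1.0]]
force: [1.8, -1.2, 1.1]
gripper_width: 25.6
grip_force: 12.3
```

```bash
python3 p.py s31.png | grep -v -E "^[2-9]0 bail|^1.0 bail"
```

```text
t 40.0 tail x -76.5 y 2.3 z -27.2 r 81.2 phi if seated 0.5 F 1.4 -0.7 0.7 grip 12.2 25.5
 blob [298, 141, 5, 14, 37] [300.7 147.9]
 blob [291, 195, 8, 8, 53] [294.8 198.6]
 blob [331, 196, 8, 7, 44] [334.5 199. ]
0 bail [301.5 146.9] pin [299.9 190.8] axis-S 5.5 2.8
10 bail [295.2 151.5] pin [298.6 194.8] axis-S 9.4 -11.9
176 120 117 114 115 114 108 122 141 123 117 117 117 116 115 117 116
177 163 141 126 123 121 114 112 146 125 116 116 115 115 117 117 119
178 149 146 166 169 151 136 116 148 133 133 131 127 132 125 129 138
179 123 146 158 155 147 143 130 151 175 209 204 189 212 179 183 159
180 145 198 173 132 124 114 108 130 151 179 178 176 233 194 171 139
181 148 225 219 176 132  81  72 102 116  92 102 132 230 183 129 118
182 124 189 228 221 191  98  59  96 138  99  93 113 183 144 118 120
183 108 126 189 225 210 116  63  91 132 116 102 103 115 115 119 119
184 108 106 127 180 185 116  65  84 112 112 103 104 110 116 123 116
185 110 108 105 125 153 105  75 140 149 115 104 116 116 121 119 114
186 111 111 102 108 140 110  95 176 171 119 106 126 122 118 114 113
187 113 112 104 105 135 118 105 145 138 109 107 141 124 114 113 112
188 111 111 104 104 131 117 103 105 100  99 107 147 124 114 113 113
189 112 111 104 103 122 110 102 109 100  99 106 145 123 114 113 124
190 111 111 104 102 115 108 116 162 138 108 107 137 121 115 122 131
191 111 109 103 100 107 109 114 149 135 114 113 134 119 121 129 124
192 109 109 104 101 101 105 105 108 110 108 121 122 116 125 129 117
```

Upright and seated again, with no brown left in the pail. Letting go and backing off.

Call:
{"op": "step_arm", "data": {
  "motion": [
    [30, [0, 0, 0], 0],
    [40, [0, 0, 0], 0],
    [50, [0, 0, 0], 0],
    [50, [0, 0, 0], 0],
    [50, [-3, 1, 15], 0]
  ]
}}

```text
clock: 40.47
ee_pos: [512.0, -11.3, 135.2]
tcp_rot: [[-0.955, 0.298, -0.005], [0.298, 0.955, -0.001], [0.005, -0.002, -1.0]]
force: [-1.4, 0.3, 0.4]
gripper_width: 49.7
grip_force: 0.0
```

Call:
{"op": "step_arm", "data": {
  "motion": [
    [50, [-5, 2, 30], 0],
    [50, [-5, 2, 35], 0],
    [50, [-5, 2, 38], 0],
    [50, [-10, 2, 38], 0],
    [50, [-10, 0, 38], 0]
  ]
}}

```text
clock: 40.88
ee_pos: [478.1, -3.1, 318.0]
tcp_rot: [[-0.955, 0.298, -0.0], [0.298, 0.955, 0.0], [0.001, 0.0, -1.0]]
force: [0.7, 0.1, -0.2]
gripper_width: 50.0
grip_force: 0.0
```

Call:
{"op": "step_arm", "data": {
  "motion": [
    [50, [-10, 36, 10], 0],
    [50, [-5, 40, 0], 0],
    [50, [0, 40, 0], 0],
    [50, [0, 40, 0], 0],
    [50, [0, 40, 0], 0]
  ]
}}

```text
clock: 41.3
ee_pos: [463.2, 194.3, 326.7]
tcp_rot: [[-0.955, 0.298, 0.0], [0.298, 0.955, 0.001], [0.0, 0.001, -1.0]]
force: [0.8, -0.2, 0.1]
gripper_width: 50.0
grip_force: 0.0
```

Call:
{"op": "step_arm", "data": {
  "motion": [
    [50, [0, 40, 0], 0],
    [50, [0, 20, 0], 0],
    [50, [0, 0, 0], 0],
    [50, [0, 0, 0], 0],
    [50, [0, 0, 0], 0]
  ]
}}

```text
clock: 41.72
ee_pos: [464.1, 251.2, 326.1]
tcp_rot: [[-0.954, 0.299, -0.0], [0.299, 0.954, -0.001], [0.0, -0.001, -1.0]]
force: [0.5, -0.6, 0.9]
gripper_width: 50.0
grip_force: 0.0
```

```bash
python3 p.py s32.png | grep -E "blob|^t|^18|^19"; python3 - <<'E'
import sys,os;os.chdir('.');sys.path.insert(0,'.')
from h import *
t=snap('top','t32.png');h=cv2.cvtColor(t,cv2.COLOR_RGB2HSV)
m=((h[:,:,0]>4)&(h[:,:,0]<24)&(h[:,:,1]>90)&(h[:,:,2]>40)).astype(np.uint8)
m[:125]=0;m[300:]=0;m[:,:100]=0;m[:,470:]=0
n,l,st,ce=cv2.connectedComponentsWithStats(m)
for i in range(1,n):
    if st[i,4]>5:print('top',st[i].tolist(),ce[i].round(1))
th=np.radians(-16.7);X=np.array([np.cos(th),np.sin(th),0]);Y=np.array([-X[1],X[0],0]);S=np.array([590,-37,168.])
for nme,p in dict(tail=S-82*X-[0,0,30],bail=S+[0,0,78],pinL=S+88*Y,pinR=S-88*Y,bowl=np.array([607,-45,60]),lip=S+[0,0,8]).items():print(nme,np.round(proj('top',p),1),np.round(proj('side',p),1))
b=cv2.imread('pics/t0.png')
d=cv2.absdiff(b,cv2.imread('pics/t32.png')).max(2)
for nm,(u,v) in dict(blue=(417,202),soy=(442,270),shaker=(263,187),white=(228,240),green=(291,226),cup=(319,158),cup2=(380,145)).items():print(nm,d[v-9:v+10,u-9:u+10].mean().round(1),end=' ')
E
```

```text
t 41.8 tail x -203.1 y 239.5 z 177.3 r 269.6 phi if seated 61.2 F 0.7 0.5 0.2 grip 0.0 50.1
 blob [298, 141, 5, 14, 47] [300.5 147.9]
 blob [333, 177, 4, 7, 27] [334.4 179.9]
 blob [291, 195, 8, 8, 53] [294.8 198.6]
 blob [331, 196, 8, 7, 46] [334.6 198.9]
180 102  97 104 108 111  95  87  94  87  84  89  97 100  96 106 109
181 102  98 100 106 108  75  67  89  72  63  82  94  98 103 109 111
182 103 101  98 101 104  65  56  86  83  79  91  98 101 105 111 113
183 105 103 100  98 100  74  54  68  79  90  97 102 104 109 113 113
184 109 105 101 100  97  87  57  59  79  95  99 103 109 113 114 113
185 112 108 101 100  96  86  62  79  91  98  99 105 113 114 114 114
186 112 111 103  99  96  97  77  93  97  99 101 106 113 114 114 113
187 112 112 104  99  98 107  98  99  98  99  99 102 111 115 121 115
188 112 111 105 100  99 108 104 100  96  98  99 101 112 120 127 119
189 112 111 104  99  99 104  99  98  95  98 103 117 121 123 123 127
190 112 111 104 100  99 102 100  99  94  99 106 132 125 121 126 136
191 112 111 105 100 100 107 103 101 102 108 114 137 125 123 131 140
192 110 109 106 102 101 106 104 102 104 107 123 134 125 126 134 141
top [353, 137, 16, 26, 74] [360.7 148.3]
top [337, 138, 11, 21, 90] [342.2 147.9]
top [347, 139, 3, 5, 7] [348.  141.3]
top [424, 146, 14, 14, 141] [430.1 152.6]
top [337, 189, 17, 8, 72] [344.8 192.6]
top [333, 223, 6, 4, 15] [335.7 224.7]
top [340, 228, 6, 7, 34] [342.5 231.3]
top [441, 266, 10, 9, 59] [444.9 269.7]
top [309, 269, 12, 5, 32] [314.4 271.4]
tail [336.1 224. ] [333.6 178.7]
bail [344.3 195.2] [303.7 147.2]
pinL [318.5 192.1] [302.1 191. ]
pinR [368.6 207.4] [306.5 150.5]
bowl [344.7 200.7] [299.1 197.1]
lip [343.6 199.3] [304.3 167.5]
blue 4.3 soy 2.1 shaker 20.7 white 35.5 green 20.7 cup 37.1 cup2 1.9
```

The pail hangs upright and empty, and no stray nuts show on the worktop. A numeric check that the bystanders haven't moved.

```bash
python3 - <<'E'
from h import *
for n,a,b,L in(('side','s0.png','s32.png',dict(cup=(254,230),shaker=(307,285),blue=(281,154),white=(401,275),soy=(347,115),greenb=(347,242))),('top','t0.png','t32.png',dict(cup=(319,158),shaker=(263,187),white=(232,241),blue=(417,202)))):
    A=cv2.Canny(cv2.imread('pics/'+a),60,150).astype(np.float32);B=cv2.Canny(cv2.imread('pics/'+b),60,150).astype(np.float32)
    A=cv2.GaussianBlur(A,(5,5),1);B=cv2.GaussianBlur(B,(5,5),1)
    for k,(u,v) in L.items():
        r=13;R=cv2.matchTemplate(B[v-r-10:v+r+10,u-r-10:u+r+10],A[v-r:v+r,u-r:u+r],cv2.TM_CCOEFF_NORMED);_,s,_,p=cv2.minMaxLoc(R);print(n,k,'shift',p[0]-10,p[1]-10,'score',round(s,2))
h=cv2.cvtColor(cv2.imread('pics/s32.png'),cv2.COLOR_BGR2HSV)
m=((h[:,:,0]>4)&(h[:,:,0]<22)&(h[:,:,1]>110)&(h[:,:,2]>60)).astype(np.uint8);m[:120]=0;n,l,st,ce=cv2.connectedComponentsWithStats(m)
print([(st[i].tolist()) for i in range(1,n) if st[i,4]>5 and 220<ce[i][0]<450])
E
```

```text
side cup shift 0 0 score 0.64
side shaker shift 0 0 score 0.69
side blue shift 0 0 score 0.96
side white shift 0 0 score 0.52
side soy shift 0 0 score 0.99
side greenb shift 0 2 score 0.64
top cup shift 1 10 score 0.25
top shaker shift 0 0 score 0.7
top white shift 6 -3 score 0.27
top blue shift 0 0 score 0.83
[[222, 132, 13, 11, 67], [298, 141, 5, 14, 43], [235, 149, 2, 4, 6], [222, 159, 23, 53, 260], [333, 177, 4, 7, 26], [291, 195, 8, 8, 53], [331, 196, 8, 7, 44], [389, 215, 4, 10, 26], [245, 254, 2, 10, 12]]
```

```bash
python3 -c "
from plant import env
print(env.finish_job())"
```

```text
the job is handed in; nothing more can be done
None
```

I handed the job in at about 42 s: the black bowl is on the plate and tared, and the emptied pail hangs upright in the forks, let go. On the way the pail caught once on a fork, and it lifted out of the slots once; I reseated it both times. I saw walnuts in the bowl, none left in the pail and none on the worktop, but couldn't count all four because the pail hides the bowl; in the side view no bystander had moved.

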